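# Bring a reagent bottle to the optical reader and hold it on the notch

## Task

Check the smallest of the three reagent bottles on the bench reader: stand it upright in the middle of the ring on the sliding carriage and let go of it. Then take the carriage by its upright post and slide it left along the rail until its ball clicks into the notch in front of the reader, without running past the notch. Finish holding the post, still gripped, with the ball seated in the notch and the bottle standing; do not let go, and leave the other things on the bench where they are.

Things in the scene. Friction and masses are not known exactly. Their poses are not given: they have to be found in the camera images.
- bottle_small: The smallest of three capped reagent bottles: body 44 mm diameter with straight sides from the bottom to about 45 mm height, then shoulders, cap 27 mm diameter, 80 mm tall overall, about 0.15 to 0.3 kg. Stands loose on the worktop in a loose row with the other two, in any of the three places, about 90 mm apart. Origin: centre of its underside; z up along the bottle.
- bottle_medium: The medium reagent bottle, 52 mm diameter, 92 mm tall, a bystander. Origin: centre of its underside.
- bottle_large: The large reagent bottle, 60 mm diameter, 107 mm tall, a bystander. (Behind and left of the bottles' row stands an analyser over 0.4 m high, its front right corner some 0.5 m ahead and 0.2 m left of the robot; behind the row's right end a centrifuge about 0.2 m high.) Origin: centre of its underside.
- bench_timer: Bench timer lying flat, 64 x 68 x 21 mm, a loose bystander left of the bottles. Origin: centre of its underside.
- specimen_cup: Lidded specimen cup, 65 mm diameter, 74 mm tall, a loose bystander to the right of the rail. Origin: centre of its underside.
- forceps: Metal forceps lying flat, 16 x 128 x 10 mm, a loose bystander near the front edge on the right. Origin: centre of its underside.
- rail: The fixed bench rail: base plate 90 x 300 mm, 8 mm thick, with two steel guide rods and an end block 28 mm high at either end. Origin: centre of its underside, on the worktop. Its y axis runs along the rail to the robot's left (the way the carriage has to go), its x axis points away from the robot towards the reader's side.
- carriage (a joint): Position of the carriage along the rail in m, 0 at the right end, growing to the left (+y of the rail), at most 0.18. It starts near the right end. It slides with a friction of about 1 N (no return spring). Entering the notch over the first tooth takes about 6 N, and so does leaving it; between the crests the ball pulls the carriage to the middle.
- seat (a point): Centre of the ring of 53 mm diameter on the carriage's flat plate (68 x 70 mm), on its top face, 30 mm above the worktop; it has no rim. Axes as the rail's. It moves with the carriage.
- grip_post (a point): Point inside the carriage's upright black grip post, 20 mm below its top. The post is 26 mm along the rail's x and 14 mm along the rail's y, and stands free from 29 to 90 mm above the worktop on a flat arm 30 mm wide; it is 78 mm on the robot's side of the seat's centre. Axes as the rail's. It moves with the carriage.
- ball_line (a point): Point 42 mm behind the seat's centre (rail's x), 16.5 mm above the worktop, on the line of the spring-loaded ball (8 mm diameter) in the carriage's rear edge. Axes as the rail's. It moves with the carriage.
- reader: The fixed optical reader: a white head 44 x 64 mm (rail's x, y), top 112 mm above the worktop, with a dark window towards the rail; it is clamped behind the rail at a different place along it each time, always left of the carriage's start. Its front face stands 55 mm behind the rail's centre line. Origin: on the worktop and on the rail's centre line, straight in front of the window's middle. Axes as the rail's.
- notch (a point): Middle of the notch between the two rounded steel teeth (10 mm diameter, 12 mm apart) at the reader's foot, straight in front of the window's middle. Axes as the rail's. The ball is fully seated when ball_line lies on this point; the crests of the teeth are 6 mm to either side along the rail's y, and the ball first meets the first tooth about 13 mm before the notch.
Mind the look-alikes: they are no part of the job. What is shaped like the bottle_small but green is not meant.

How it is judged:
By the outcome, as a careful person would: the job done as asked, in the order asked, and still so for the second after the job is handed in, while the arm keeps its last pose, push and grip.
It also fails if it takes over 67 s, if anything falls off the work surface, if the arm or the gripper's body presses on something with over 40 N, if the wrist force passes 120 N, or if a joint passes its speed limit or range.

## Robot

A 6-joint arm with a two-finger parallel gripper is mounted at the origin on a cart in front of the work surface, level with it; the furniture and walls round the work are solid. World frame = base frame: x ahead of the robot, y to its left, z up, the work surface at z = 0. Lengths are in m, angles in degrees, forces in N, time in s.
With the tool pointing down it reaches from about 0.25 to 0.775 m from the base axis. Payload 4 kg.
Tool frame: the origin (TCP) lies midway between the tips of the shut fingers; the grasp point (between the pads) lies 19 mm behind it; z points along the fingers, y is the direction in which the jaws open and shut (so a half turn about z gives the same grasp; the last joint's range is limited). The gripper opens to 85 mm and grips with 20 to 120 N. Pads are 22 mm wide; open, the fingers measure 114 mm over their backs; the gripper's body (76 mm by 85 mm) begins 54 mm behind the grasp point. The pads swing forward as they close: fully open they stand 13 mm farther back than shut.
Start: joints at [61.988, 4.996, 78.535, -0, 96.463, -5.907], TCP at [0.207, 0.51, 0.231] pointing down, gripper open.
Joint ranges: [-177.83, 177.83], [-43.37, 116.18], [15.69, 146.23], [-61.86, 241.86], [9.47, 152.12], [-147.06, 147.06]. Speed limits (degrees/s): [159.86, 159.86, 180, 180, 180, 180].

## Interface

Orientations are given as a 3x3 rotation matrix whose columns are the frame's x, y, z axes.
In Python, from station import bot gives the robot as it stands. The module is installed in compiled form; this text tells all that it offers.
- The arm moves only by the tool jog_arm, never from a script. Its argument "commands" is a list of rows, each an object of numbers: "claw": the finger opening in mm, from 0 to 85.4; "tx", "ty", "tz": the shift along the tool's x, y, z in mm; "wx", "wy", "wz": the turn, a rotation vector about the tool's x, y, z in rad. A call has 1 to 20 rows; each row shifts and turns the pose as measured when the row begins, along the tool's axes as they then stand; what a row does not reach is not made up. A row lasts 1/10 s, in which the tool goes at most 50 mm and 8.59 degrees, less where a joint would pass 70% of its speed; a pose out of reach is approached as far as the arm can. A call with a gripper value outside its range is refused whole. The fingers move at their own pace and stop on an object; "force" is the grip in N (left out, the last holds). Time passes only in rows, so rows that do not move let the fingers close. It gives the time, the measured TCP pose, the force and the opening at its end, in the units of the state.
- bot.get_obs(): the state, without advancing time (a new reading comes with each control period).
- bot.capture(name): name is "side" or "top" or "wrist"; returns (picture, depth): 420x560x3 uint8, red, green, blue; 420x560 float32, m along the optical axis (not along the pixel's ray), 0 where there is no reading.
- bot.camera_model(name): a dict with "camera_matrix" (3x3 intrinsics, pixels), "xyz" and "attitude" of the camera in the world. Camera axes: x right, y up, looking along -z (the intrinsics and any distortion apply to the point x, -y, -z); pixel columns grow to the right and rows downward; lengths in m; the calibration is good to about 2 mm. A picture is of the moment at which its call begins: read the wrist's pose just before it. camera_model takes no time and is no camera call; for the wrist camera it gives the pose at the moment of the call.
- bot.finish_job(): hands the job in, once; it reports no verdict.
The state is a dict: "clock": time; "q": joint angles; "qvel": joint speeds; "effort": joint torques, N m; "tool_pos": TCP position; "tool_rot": TCP orientation; "ft_force": force on the tool from outside, world axes, zero at the start; "moment": the same for the moment, N m; "grip_width": opening from 0.0 (shut) to 1.0 (fully open).
Only numpy, scipy, OpenCV 4.12 (cv2) and the standard library are available. Lean on these libraries where they do the work, as an engineer would, in place of code of your own. Each camera call takes 0.05 s, during which the arm holds its last target.

## Working session

There is one attempt and no reset: what is moved stays moved. The work goes in short steps, Python scripts to look and compute and a tool call to move; the robot and the scene stay as the last step left them, time stands still between calls to the robot, and variables do not carry over. Pictures are saved under pics/ and viewed, and the job is handed in when it is done.

Besides the shell and the picture viewer there is one more tool, called as name(argument=value, ...) on one line, values as JSON. jog_arm: Moves the arm, as the interface text tells. Its arguments: {"type":"object","properties":{"commands":{"type":"array"},"force":{"type":"number"}},"required":["commands"]}

```bash
mkdir -p pics; cat > h.py <<'E'
import numpy as np, cv2
from station import bot
def snap(name,fn):
    m=bot.camera_model(name); p,d=bot.capture(name)
    cv2.imwrite('pics/'+fn+'.png',p[:,:,::-1]); np.savez('pics/'+fn+'.npz',p=p,d=d,K=m['camera_matrix'],x=m['xyz'],R=m['attitude'])
    return m
def load(fn): return np.load('pics/'+fn+'.npz')
def p3(f,u,v,z=None):
    "world point from pixel, by depth (z None) or on plane z"
    K=np.array(f['K']);R=np.array(f['R']);x=np.array(f['x'])
    r=np.array([(u-K[0,2])/K[0,0],-(v-K[1,2])/K[1,1],-1.])
    if z is None: return x+R@(r*f['d'][int(round(v)),int(round(u))])
    w=R@r; return x+w*(z-x[2])/w[2]
def crop(fn,u0,v0,u1,v1,s,out):
    im=cv2.imread('pics/'+fn+'.png')[v0:v1,u0:u1]; cv2.imwrite('pics/'+out+'.png',cv2.resize(im,None,fx=s,fy=s,interpolation=cv2.INTER_CUBIC))
def st():
    o=bot.get_obs(); print(o['clock'],np.round(o['tool_pos'],4),np.round(o['tool_rot'],3).tolist(),np.round(o['ft_force'],1),o['grip_width'],np.round(o['q'],1))
E
python3 - <<'E'
from h import *
for n in ('side','top','wrist'):
    m=snap(n,n+'0'); print(n,{k:np.round(v,3).tolist() if not isinstance(v,str) else v for k,v in m.items()})
st()
E
```

```text
side {'camera_matrix': [[404.579, 0.0, 283.542], [0.0, 404.579, 202.473], [0.0, 0.0, 1.0]], 'xyz': [0.424, -0.95, 0.588], 'attitude': [[1.0, -0.008, -0.031], [-0.021, 0.559, -0.829], [0.024, 0.829, 0.559]]}
top {'camera_matrix': [[384.999, 0.0, 275.38], [0.0, 384.999, 203.597], [0.0, 0.0, 1.0]], 'xyz': [0.406, -0.221, 1.062], 'attitude': [[0.009, 0.998, -0.066], [-1.0, 0.007, -0.028], [-0.027, 0.066, 0.997]]}
wrist {'camera_matrix': [[319.374, 0.0, 279.035], [0.0, 319.374, 212.43], [0.0, 0.0, 1.0]], 'xyz': [0.132, 0.539, 0.373], 'attitude': [[0.377, -0.88, -0.289], [0.926, 0.357, 0.119], [-0.001, -0.312, 0.95]]}
0.15 [0.2068 0.5092 0.2304] [[-0.926, 0.376, -0.001], [0.376, 0.926, -0.002], [0.0, -0.002, -1.0]] [-0.8  0.4  0.6] 0.9972479149577042 [62.   5.  78.6  0.  96.5 -5.9]
```

View pics/top0.png

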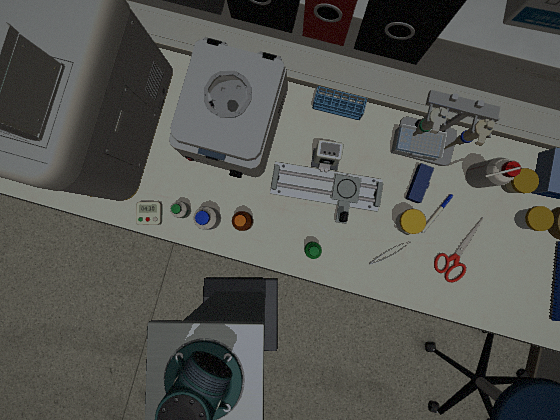

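View pics/side0.png

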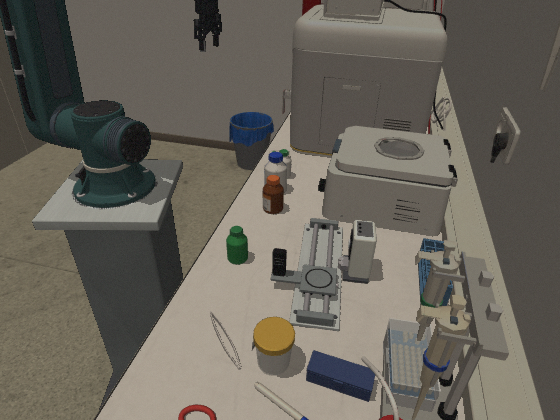

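View pics/wrist0.png

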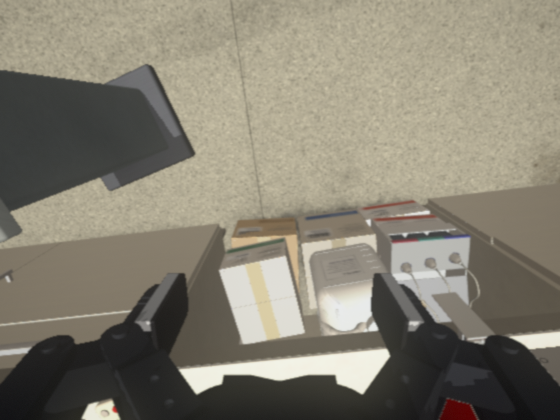

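Bottles: green cap/white body at top (177,208), blue cap/white at (205,216), orange cap/brown at (242,220). There is also an all-green lookalike at (313,249). I'll measure their sizes.

```bash
python3 - <<'E'
from h import *
crop('top0',125,180,265,250,5,'c_top_b'); crop('top0',260,120,395,240,5,'c_top_r'); crop('side0',225,140,385,335,3,'c_side')
f=load('top0')
for n,(u,v) in dict(gcap=(177,208),bcap=(205,216),ocap=(242,220),green=(313,249),ring=(346,188),post=(343,215),reader=(328,148),plate=(288,190)).items(): print(n,np.round(p3(f,u,v),3))
f=load('side0')
for n,(u,v) in dict(gcap=(285,154),bcap=(275,157),ocap=(273,180),green=(236,231),post=(279,251),ring=(318,278)).items(): print(n,np.round(p3(f,u,v),3))
E
```

```text
gcap [0.458 0.058 0.084]
bcap [ 0.437 -0.02   0.109]
ocap [ 0.428 -0.11   0.092]
green [ 0.357 -0.29   0.082]
ring [ 0.517 -0.381  0.032]
post [ 0.443 -0.365  0.085]
reader [ 0.608 -0.325  0.111]
plate [ 0.513 -0.226  0.009]
gcap [0.461 0.05  0.075]
bcap [ 0.433 -0.03   0.108]
ocap [ 0.428 -0.118  0.092]
green [ 0.353 -0.301  0.08 ]
post [ 0.439 -0.373  0.09 ]
ring [ 0.516 -0.381  0.028]
```

View pics/c_top_b.png

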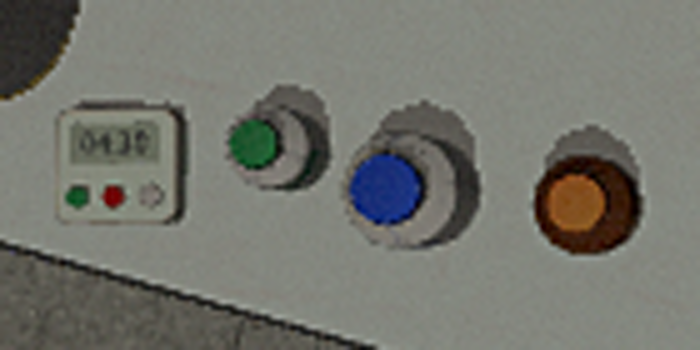

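View pics/c_top_r.png

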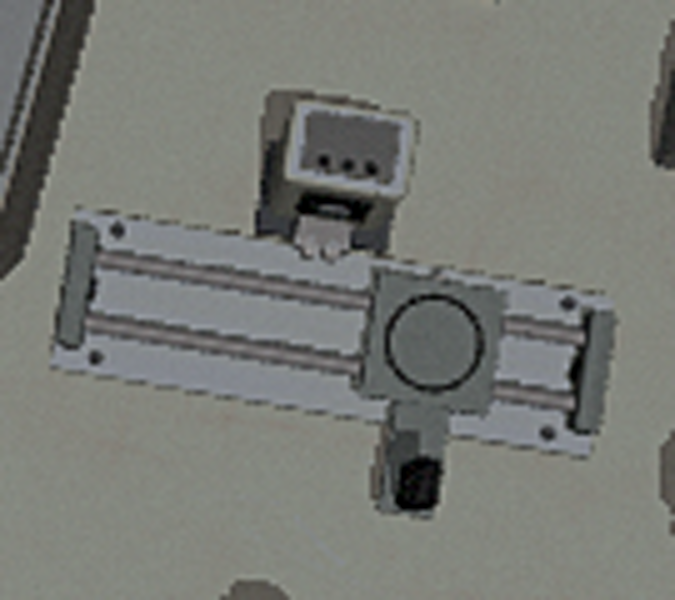

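View pics/c_side.png

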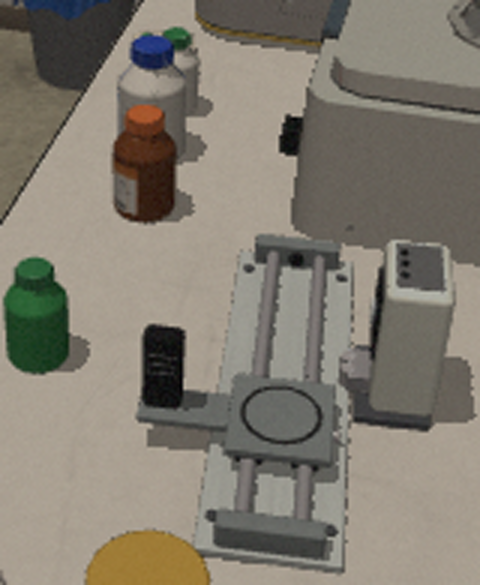

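```bash
python3 - <<'E'
from h import *
f=load('top0')
c=lambda u,v:(260+u/5-0.4,120+v/5-0.4)
P={n:p3(f,*c(u,v),z) for n,u,v,z in [('LT',78,208,.008),('LB',52,368,.008),('RT',615,293,.008),('RB',592,458,.008),('ring',435,343,.03),('post',418,484,.09),('h1',293,100,.112),('h2',413,117,.112),('h3',403,198,.112),('h4',285,180,.112),('notch',322,242,.0165)]}
for k,v in P.items(): print(k,np.round(v[:2],4))
ctr=(P['LT']+P['LB']+P['RT']+P['RB'])/4; print('ctr',ctr)
y=(P['LT']+P['LB']-P['RT']-P['RB'])/2; print('len',np.linalg.norm(y)); y/=np.linalg.norm(y); y[2]=0; x=np.array([y[1],-y[0],0])
print('yaw_y',np.degrees(np.arctan2(y[1],y[0])))
print('post-ring dir',np.degrees(np.arctan2(*(P['ring']-P['post'])[[1,0]])),np.linalg.norm((P['ring']-P['post'])[:2]))
h=sum(P['h%d'%i] for i in (1,2,3,4))/4
for n,p in dict(h=h,ring=P['ring'],post=P['post'],notch=P['notch']).items(): print(n,'rail xy',np.round([(p-ctr)@x,(p-ctr)@y],4))
# bottle cap circle by colour
d=lambda u,v:(125+u/5-.4,180+v/5-.4)
for n,u,v,z in [('gcap',254,144,.08),('bcap',386,189,.107),('ocap',577,203,.092)]: print(n,np.round(p3(f,*d(u,v),z),4))
fs=load('side0'); s=lambda u,v:(225+u/3-.33,140+v/3-.33)
for n,u,v,z in [('gcap',178,37,.08),('bcap',153,46,.107),('ocap',145,115,.092),('ring',281,413,.03),('post',164,333,.09)]: print('side',n,np.round(p3(fs,*s(u,v),z),4))
E
```

```text
LT [ 0.5931 -0.1903]
LB [ 0.5042 -0.1768]
RT [ 0.5474 -0.4846]
RB [ 0.4569 -0.4714]
ring [ 0.5169 -0.3831]
post [ 0.4392 -0.3649]
h1 [ 0.6294 -0.3001]
h2 [ 0.621  -0.3596]
h3 [ 0.5803 -0.3546]
h4 [ 0.5891 -0.2962]
notch [ 0.5734 -0.324 ]
ctr [ 0.52537975 -0.33075531  0.008     ]
len 0.2981153451875988
yaw_y 81.02442998867883
post-ring dir -13.14906874783208 0.07981151527154452
h rail xy [0.0781 0.0155]
ring rail xy [-0.0002 -0.053 ]
post rail xy [-0.0798 -0.0472]
notch rail xy [0.0464 0.0142]
gcap [0.4567 0.0634 0.08  ]
bcap [ 0.4333 -0.0113  0.107 ]
ocap [ 0.4274 -0.1052  0.092 ]
side gcap [0.4581 0.0531 0.08  ]
side bcap [ 0.4344 -0.0177  0.107 ]
side ocap [ 0.4277 -0.1086  0.092 ]
side ring [ 0.5165 -0.3809  0.03  ]
side post [ 0.4397 -0.3722  0.09  ]
```

```bash
cat >> h.py <<'E'
from scipy.spatial.transform import Rotation as Ro
def down(yaw): # tool y at yaw deg, z down
    a=np.radians(yaw); y=np.array([np.cos(a),np.sin(a),0]); z=np.array([0,0,-1.]); return np.stack([np.cross(y,z),y,z],1)
def plan(goal,yaw,n,start=None):
    "print n rows (mm, rad, tool axes) from present pose to goal"
    o=bot.get_obs(); p,R=np.array(o['tool_pos']),np.array(o['tool_rot']).reshape(3,3)
    g=np.array(goal,float); G=down(yaw); rv=Ro.from_matrix(R.T@G).as_rotvec(); 
    out=[]
    for i in range(n):
        Ri=R@Ro.from_rotvec(rv*i/n).as_matrix(); t=Ri.T@(g-p)/n*1000
        out.append([round(float(x),1) for x in t]+[round(float(x),3) for x in rv/n])
    for r in out: print(r)
    return
E
python3 - <<'E'
from h import *
plan([0.36,0.22,0.23],30,9)
E
```

```text
[-27.9, -23.4, 0.1, -0.0, 0.0, 0.073]
[-29.5, -21.3, 0.1, -0.0, 0.0, 0.073]
[-31.0, -19.0, 0.1, -0.0, 0.0, 0.073]
[-32.3, -16.7, 0.1, -0.0, 0.0, 0.073]
[-33.4, -14.3, 0.1, -0.0, 0.0, 0.073]
[-34.4, -11.8, 0.1, -0.0, 0.0, 0.073]
[-35.2, -9.2, 0.0, -0.0, 0.0, 0.073]
[-35.8, -6.6, 0.0, -0.0, 0.0, 0.073]
[-36.1, -4.0, 0.0, -0.0, 0.0, 0.073]
```

jog_arm(commands=[{"claw": 85, "tx": -28, "ty": -23, "wz": 0.073}, {"tx": -29.5, "ty": -21, "wz": 0.073}, {"tx": -31, "ty": -19, "wz": 0.073}, {"tx": -32, "ty": -17, "wz": 0.073}, {"tx": -33, "ty": -14, "wz": 0.073}, {"tx": -34, "ty": -12, "wz": 0.073}, {"tx": -35, "ty": -9, "wz": 0.073}, {"tx": -36, "ty": -7, "wz": 0.073}, {"tx": -36, "ty": -4, "wz": 0.073}])

```text
invalid input at $.commands[0]: expected keys claw, tx, ty, tz, wx, wy, wz
```

```bash
python3 - <<'E'
from h import *
st(); plan([0.455,0.058,0.15],0,7)
E
```

```text
0.15 [0.2068 0.5092 0.2304] [[-0.926, 0.376, -0.001], [0.376, 0.926, -0.002], [0.0, -0.002, -1.0]] [-0.8  0.4  0.6] 0.9972479149577042 [62.   5.  78.6  0.  96.5 -5.9]
[-57.1, -46.4, 11.6, -0.0, 0.0, 0.169]
[-64.1, -36.1, 11.5, -0.0, 0.0, 0.169]
[-69.3, -24.8, 11.5, -0.0, 0.0, 0.169]
[-72.5, -12.7, 11.5, -0.0, 0.0, 0.169]
[-73.6, -0.4, 11.5, -0.0, 0.0, 0.169]
[-72.6, 12.0, 11.5, -0.0, 0.0, 0.169]
[-69.5, 24.1, 11.5, -0.0, 0.0, 0.169]
```

All keys are required in each row.

jog_arm(commands=[{"claw": 85, "tx": -28, "ty": -23, "tz": 0, "wx": 0, "wy": 0, "wz": 0.073}, {"claw": 85, "tx": -29.5, "ty": -21, "tz": 0, "wx": 0, "wy": 0, "wz": 0.073}, {"claw": 85, "tx": -31, "ty": -19, "tz": 0, "wx": 0, "wy": 0, "wz": 0.073}, {"claw": 85, "tx": -32, "ty": -17, "tz": 0, "wx": 0, "wy": 0, "wz": 0.073}, {"claw": 85, "tx": -33, "ty": -14, "tz": 0, "wx": 0, "wy": 0, "wz": 0.073}, {"claw": 85, "tx": -34, "ty": -12, "tz": 0, "wx": 0, "wy": 0, "wz": 0.073}, {"claw": 85, "tx": -35, "ty": -9, "tz": 0, "wx": 0, "wy": 0, "wz": 0.073}, {"claw": 85, "tx": -36, "ty": -7, "tz": 0, "wx": 0, "wy": 0, "wz": 0.073}, {"claw": 85, "tx": -36, "ty": -4, "tz": 0, "wx": 0, "wy": 0, "wz": 0.073}])

```text
clock: 1.05
tool_pos: [0.3587, 0.2121, 0.226]
tool_rot: [[-0.49, 0.872, -0.005], [0.872, 0.49, -0.006], [-0.003, -0.008, -1.0]]
ft_force: [0.3, 0.0, -0.4]
grip_width: 0.999
```

```bash
python3 - <<'E'
from h import *
st(); plan([0.455,0.058,0.15],0,7)
E
```

```text
1.05 [0.3587 0.2121 0.226 ] [[-0.49, 0.872, -0.005], [0.872, 0.49, -0.006], [-0.003, -0.008, -1.0]] [ 0.3  0.  -0.4] 0.9989834854868922 [ 22.9 -11.9  95.2  -0.2  97.2  -6.4]
[-25.9, 1.3, 10.9, -0.001, 0.001, 0.073]
[-25.7, 3.2, 10.9, -0.001, 0.001, 0.073]
[-25.5, 5.0, 10.9, -0.001, 0.001, 0.073]
[-25.0, 6.9, 10.9, -0.001, 0.001, 0.073]
[-24.5, 8.7, 10.9, -0.001, 0.001, 0.073]
[-23.8, 10.4, 10.9, -0.001, 0.001, 0.073]
[-23.0, 12.1, 10.9, -0.001, 0.001, 0.073]
```

jog_arm(commands=[{"claw": 85, "tx": -26, "ty": 1, "tz": 11, "wx": 0, "wy": 0, "wz": 0.073}, {"claw": 85, "tx": -26, "ty": 3, "tz": 11, "wx": 0, "wy": 0, "wz": 0.073}, {"claw": 85, "tx": -25.5, "ty": 5, "tz": 11, "wx": 0, "wy": 0, "wz": 0.073}, {"claw": 85, "tx": -25, "ty": 7, "tz": 11, "wx": 0, "wy": 0, "wz": 0.073}, {"claw": 85, "tx": -24.5, "ty": 9, "tz": 11, "wx": 0, "wy": 0, "wz": 0.073}, {"claw": 85, "tx": -24, "ty": 10, "tz": 11, "wx": 0, "wy": 0, "wz": 0.073}, {"claw": 85, "tx": -23, "ty": 12, "tz": 11, "wx": -0.005, "wy": 0.005, "wz": 0.073}, {"claw": 85, "tx": 0, "ty": 0, "tz": 0, "wx": 0, "wy": 0, "wz": 0}])

```text
clock: 1.85
tool_pos: [0.4558, 0.0451, 0.1452]
tool_rot: [[0.029, 1.0, -0.001], [1.0, -0.029, -0.0], [-0.0, -0.001, -1.0]]
ft_force: [-1.1, 0.7, 0.0]
grip_width: 0.996
```

```bash
python3 - <<'E'
from h import *
st(); snap('wrist','w1'); snap('top','top1')
E
```

```text
1.85 [0.4558 0.0451 0.1452] [[0.029, 1.0, -0.001], [1.0, -0.029, -0.0], [-0.0, -0.001, -1.0]] [-1.1  0.7  0. ] 0.9961334504714789 [-1.4 -4.9 98.3 -0.  86.7  0.2]
```

View pics/w1.png

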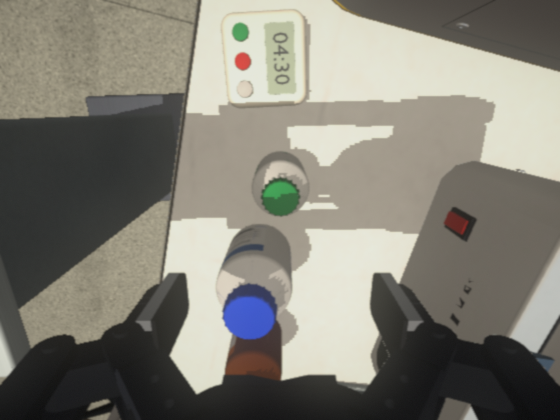

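```bash
python3 - <<'E'
from h import *
crop('w1',220,130,340,240,5,'c_w1')
f=load('w1')
for v in (190,197): print(np.round(p3(f,281,v),4), np.round(p3(f,281,v,.08),4))
print(np.round(p3(f,250,305),4),np.round(p3(f,250,312,.107),4))
E
```

```text
[0.4577 0.0716 0.078 ] [0.4577 0.0721 0.08  ]
[0.4575 0.0671 0.0795] [0.4575 0.0672 0.08  ]
[0.4351 0.0011 0.1062] [ 0.4349 -0.0037  0.107 ]
```

View pics/c_w1.png

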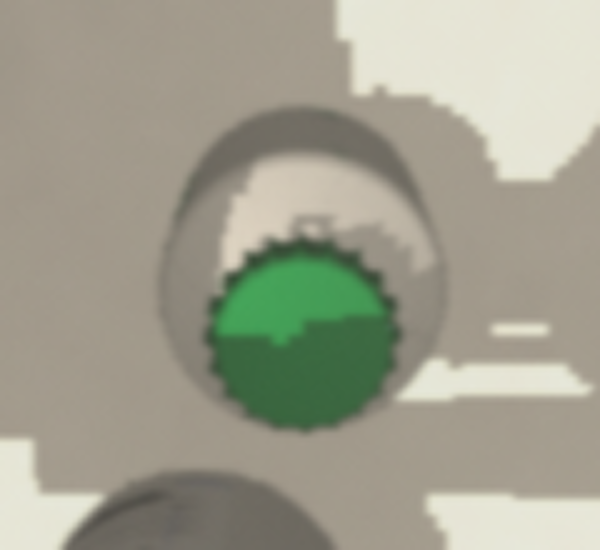

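jog_arm(commands=[{"claw": 85, "tx": 19.5, "ty": 1, "tz": 5, "wx": 0, "wy": 0, "wz": -0.029}, {"claw": 85, "tx": 0, "ty": 0, "tz": 20, "wx": 0, "wy": 0, "wz": 0}, {"claw": 85, "tx": 0, "ty": 0, "tz": 0, "wx": 0, "wy": 0, "wz": 0}])

```text
clock: 2.25
tool_pos: [0.4572, 0.0697, 0.1236]
tool_rot: [[-0.009, 1.0, 0.004], [1.0, 0.009, 0.003], [0.003, 0.004, -1.0]]
ft_force: [-0.3, 0.0, -1.3]
grip_width: 0.994
```

```bash
python3 - <<'E'
from h import *
st(); plan([0.457,0.0645,0.013],0,5)
snap('wrist','w2')
E
```

```text
2.25 [0.4572 0.0697 0.1236] [[-0.009, 1.0, 0.004], [1.0, 0.009, 0.003], [0.003, 0.004, -1.0]] [-0.3  0.  -1.3] 0.9937618544340134 [ 1.5 -3.7 99.7  0.2 83.8  1. ]
[-1.1, -0.1, 22.1, 0.001, -0.001, 0.002]
[-1.1, -0.1, 22.1, 0.001, -0.001, 0.002]
[-1.1, -0.1, 22.1, 0.001, -0.001, 0.002]
[-1.1, -0.1, 22.1, 0.001, -0.001, 0.002]
[-1.1, -0.1, 22.1, 0.001, -0.001, 0.002]
```

View pics/w2.png

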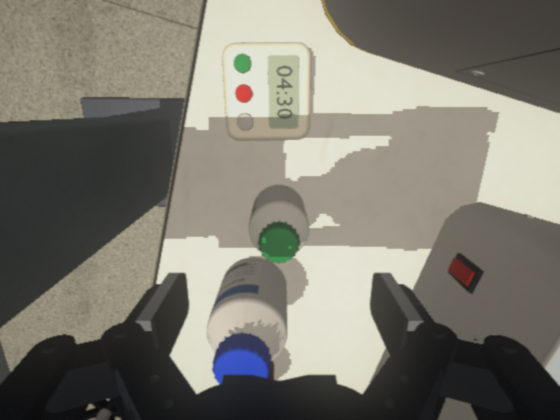

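```bash
python3 - <<'E'
from h import *
f=load('w2'); g=(f['p'][:,:,1].astype(int)>1.4*f['p'][:,:,0])&(f['p'][:,:,1]>1.3*f['p'][:,:,2]); g[:200]=0;g[280:]=0;g[:,:240]=0;g[:,330:]=0
v,u=np.nonzero(g); print(len(u),u.mean(),v.mean(),u.min(),u.max(),v.min(),v.max(),np.round(p3(f,(u.min()+u.max())/2,v.max()-19,.08),4))
P=np.array([p3(f,a,b) for a,b in zip(u,v)]); T=P[P[:,2]>.0765]; print(len(T),T.min(0),T.max(0),np.median(T,0), (T.min(0)+T.max(0))/2)
E
```

```text
1066 278.3733583489681 243.80675422138836 260 297 226 261 [0.4568 0.0686 0.08  ]
1058 [0.44493632 0.05383015 0.07691885] [0.46863279 0.14877218 0.26623525] [0.45658618 0.06719955 0.07932613] [0.45678455 0.10130117 0.17157705]
```

jog_arm(commands=[{"claw": 85, "tx": -3, "ty": -0.5, "tz": 15, "wx": 0.003, "wy": -0.003, "wz": 0.009}, {"claw": 85, "tx": 0, "ty": 0, "tz": 25, "wx": 0, "wy": 0, "wz": 0}, {"claw": 85, "tx": 0, "ty": 0, "tz": 25, "wx": 0, "wy": 0, "wz": 0}, {"claw": 85, "tx": 0, "ty": 0, "tz": 20, "wx": 0, "wy": 0, "wz": 0}, {"claw": 85, "tx": 0, "ty": 0, "tz": 10, "wx": 0, "wy": 0, "wz": 0}, {"claw": 85, "tx": 0, "ty": 0, "tz": 3, "wx": 0, "wy": 0, "wz": 0}, {"claw": 85, "tx": 0, "ty": 0, "tz": 0, "wx": 0, "wy": 0, "wz": 0}])

```text
clock: 3.0
tool_pos: [0.4621, 0.0679, 0.0286]
tool_rot: [[-0.002, 1.0, 0.016], [1.0, 0.002, 0.0], [0.0, 0.016, -1.0]]
ft_force: [-0.5, -0.3, 0.5]
grip_width: 0.992
```

```bash
python3 - <<'E'
from h import *
st(); plan([0.4567,0.0665,0.013],0,1)
snap('wrist','w3'); snap('side','side3')
crop('side3',200,90,360,220,5,'c_side3')
E
```

```text
3.0 [0.4621 0.0679 0.0286] [[-0.002, 1.0, 0.016], [1.0, 0.002, 0.0], [0.0, 0.016, -1.0]] [-0.5 -0.3  0.5] 0.9924811373800813 [  1.4   1.6 106.1  -0.   71.4   1.3]
[-1.4, -5.6, 15.5, 0.016, -0.0, 0.002]
```

View pics/w3.png

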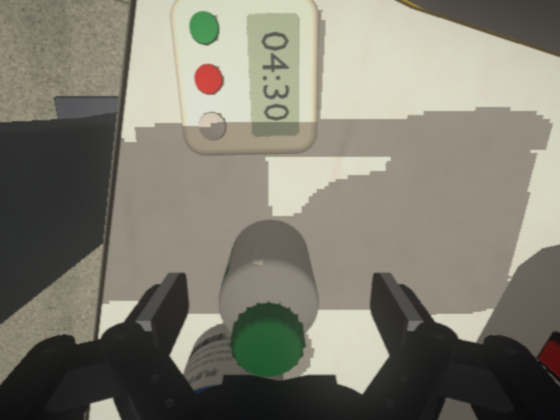

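View pics/c_side3.png

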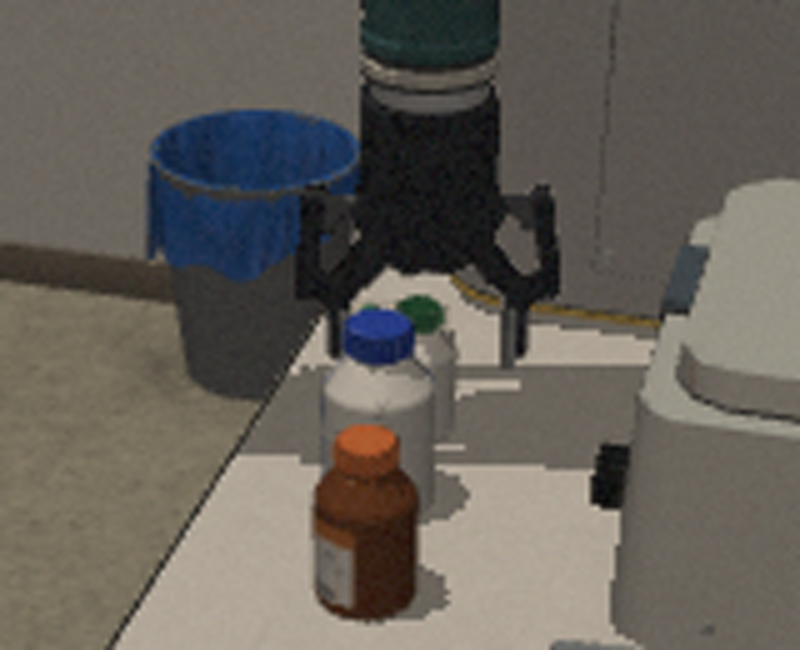

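jog_arm(commands=[{"claw": 85, "tx": -0.5, "ty": -5.5, "tz": 8, "wx": 0.016, "wy": 0, "wz": 0}, {"claw": 85, "tx": 0, "ty": 0, "tz": 6, "wx": 0, "wy": 0, "wz": 0}, {"claw": 85, "tx": 0, "ty": 0, "tz": 0, "wx": 0, "wy": 0, "wz": 0}])

```text
clock: 3.4
tool_pos: [0.459, 0.0674, 0.0168]
tool_rot: [[-0.002, 1.0, 0.006], [1.0, 0.002, 0.0], [0.0, 0.006, -1.0]]
ft_force: [0.2, 0.4, -0.5]
grip_width: 0.996
```

```bash
python3 - <<'E'
from h import *
st(); plan([0.4567,0.0665,0.013],0,1)
f=load('w3'); print(np.round(p3(f,269,333,.08),4),np.round(p3(f,269,335),4))
E
```

```text
3.4 [0.459  0.0674 0.0168] [[-0.002, 1.0, 0.006], [1.0, 0.002, 0.0], [0.0, 0.006, -1.0]] [ 0.2  0.4 -0.5] 0.9961922093566599 [  1.3   2.5 106.7   0.   70.4   1.2]
[-0.9, -2.3, 3.8, 0.006, -0.0, 0.002]
[0.4575 0.074  0.08  ] [0.4575 0.0727 0.0793]
```

```bash
python3 - <<'E'
from h import *
crop('w3',200,210,340,390,4,'c_w3')
f=load('w3')
for v in (338,342,346): print(np.round(p3(f,269,v,.08),4))
print(np.round(p3(f,269,222,.0),4), f['x'])
E
```

```text
[0.4575 0.0719 0.08  ]
[0.4575 0.0703 0.08  ]
[0.4575 0.0686 0.08  ]
[0.4566 0.0855 0.    ] [0.45930864 0.1473147  0.17107541]
```

View pics/c_w3.png

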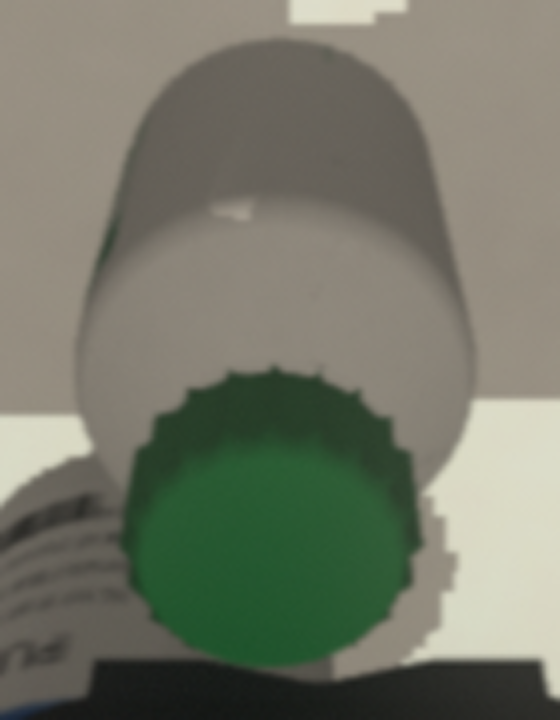

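jog_arm(commands=[{"claw": 85, "tx": -1.3, "ty": -2.2, "tz": 3, "wx": 0.006, "wy": 0, "wz": 0}, {"claw": 85, "tx": 0, "ty": 0, "tz": 0, "wx": 0, "wy": 0, "wz": 0}, {"claw": 60, "tx": 0, "ty": 0, "tz": 0, "wx": 0, "wy": 0, "wz": 0}, {"claw": 50, "tx": 0, "ty": 0, "tz": 0, "wx": 0, "wy": 0, "wz": 0}, {"claw": 46, "tx": 0, "ty": 0, "tz": 0, "wx": 0, "wy": 0, "wz": 0}, {"claw": 30, "tx": 0, "ty": 0, "tz": 0, "wx": 0, "wy": 0, "wz": 0}, {"claw": 30, "tx": 0, "ty": 0, "tz": 0, "wx": 0, "wy": 0, "wz": 0}, {"claw": 30, "tx": 0, "ty": 0, "tz": 0, "wx": 0, "wy": 0, "wz": 0}], force=40)

```text
clock: 4.2
tool_pos: [0.4573, 0.066, 0.0141]
tool_rot: [[-0.002, 1.0, 0.001], [1.0, 0.002, 0.0], [0.0, 0.001, -1.0]]
ft_force: [-0.5, -0.3, 0.4]
grip_width: 0.5
```

jog_arm(commands=[{"claw": 30, "tx": 0, "ty": 0, "tz": 0, "wx": 0, "wy": 0, "wz": 0}, {"claw": 30, "tx": 0, "ty": 0, "tz": 0, "wx": 0, "wy": 0, "wz": 0}, {"claw": 30, "tx": 0, "ty": 0, "tz": -5, "wx": 0, "wy": 0, "wz": 0}, {"claw": 30, "tx": 0, "ty": 0, "tz": -10, "wx": 0, "wy": 0, "wz": 0}, {"claw": 30, "tx": 0, "ty": 0, "tz": -20, "wx": 0, "wy": 0, "wz": 0}, {"claw": 30, "tx": 0, "ty": 0, "tz": -20, "wx": 0, "wy": 0, "wz": 0}, {"claw": 30, "tx": 0, "ty": 0, "tz": -5, "wx": 0, "wy": 0, "wz": 0}, {"claw": 30, "tx": 0, "ty": 0, "tz": 0, "wx": 0, "wy": 0, "wz": 0}], force=40)

```text
clock: 5.0
tool_pos: [0.4545, 0.0659, 0.0753]
tool_rot: [[-0.002, 1.0, -0.006], [1.0, 0.002, 0.0], [0.0, -0.006, -1.0]]
ft_force: [0.3, 0.9, -3.3]
grip_width: 0.5
```

```bash
python3 - <<'E'
from h import *
st(); snap('wrist','w4'); snap('side','side4')
crop('side4',200,90,360,220,5,'c_side4'); crop('w4',180,180,380,400,3,'c_w4')
E
```

```text
5.0 [0.4545 0.0659 0.0753] [[-0.002, 1.0, -0.006], [1.0, 0.002, 0.0], [0.0, -0.006, -1.0]] [ 0.3  0.9 -3.3] 0.4999387551318005 [  1.2  -1.4 103.2   0.   78.5   1.1]
```

View pics/c_w4.png

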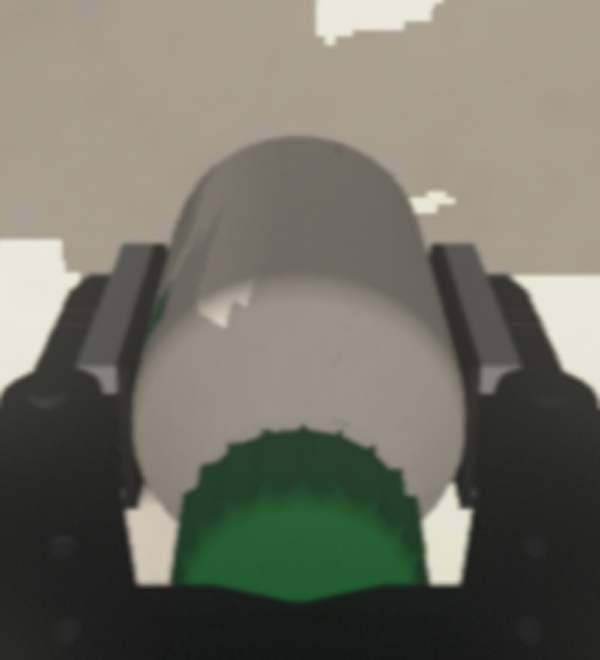

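View pics/c_side4.png

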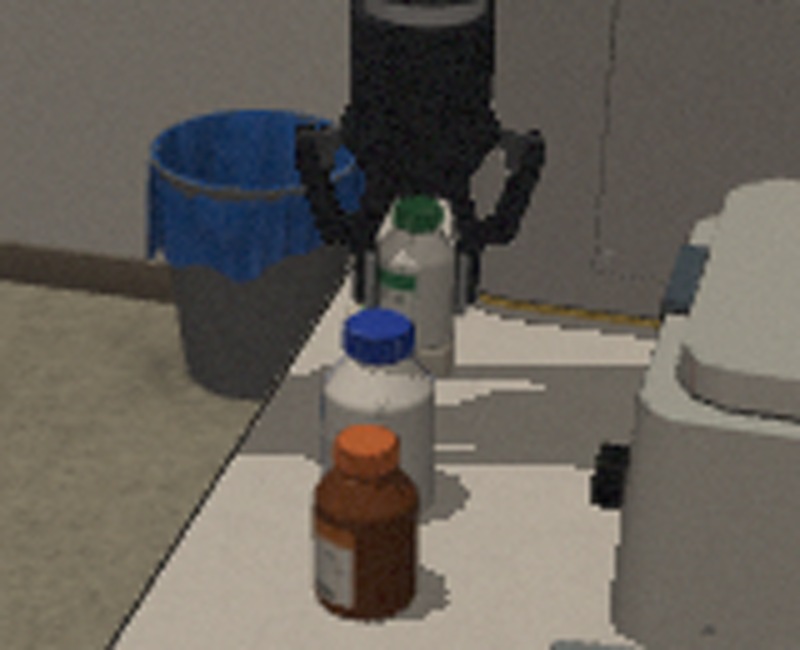

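```bash
python3 - <<'E'
from h import *
f=load('w4')
print(np.round(p3(f,279.7,225,.0612),4),np.round(p3(f,279.7,226),4))
# shoulder edge approx
for v in (280,300): print(np.round(p3(f,279.7,v),4))
# raise & move plan: first up
plan([0.40,-0.10,0.23],30,8)
E
```

```text
[0.4545 0.0871 0.0612] [0.4545 0.0884 0.0661]
[0.4547 0.0864 0.116 ]
[0.4547 0.0817 0.1215]
[-20.7, -6.9, -19.4, -0.001, -0.0, -0.065]
[-20.2, -8.2, -19.4, -0.001, -0.0, -0.065]
[-19.7, -9.5, -19.4, -0.001, -0.0, -0.065]
[-19.0, -10.8, -19.4, -0.001, -0.0, -0.065]
[-18.3, -12.0, -19.4, -0.001, -0.0, -0.065]
[-17.5, -13.1, -19.4, -0.001, -0.0, -0.065]
[-16.6, -14.2, -19.5, -0.001, -0.0, -0.065]
[-15.6, -15.2, -19.5, -0.001, -0.0, -0.065]
```

jog_arm(commands=[{"claw": 30, "tx": 0, "ty": 0, "tz": -25, "wx": 0, "wy": 0, "wz": 0}, {"claw": 30, "tx": -10, "ty": -3, "tz": -25, "wx": 0, "wy": 0, "wz": -0.065}, {"claw": 30, "tx": -20, "ty": -9, "tz": -25, "wx": 0, "wy": 0, "wz": -0.065}, {"claw": 30, "tx": -20, "ty": -11, "tz": -20, "wx": 0, "wy": 0, "wz": -0.065}, {"claw": 30, "tx": -20, "ty": -12, "tz": -20, "wx": 0, "wy": 0, "wz": -0.065}, {"claw": 30, "tx": -20, "ty": -13, "tz": -20, "wx": 0, "wy": 0, "wz": -0.065}, {"claw": 30, "tx": -20, "ty": -14, "tz": -10, "wx": 0, "wy": 0, "wz": -0.065}, {"claw": 30, "tx": -18, "ty": -15, "tz": 0, "wx": 0, "wy": 0, "wz": -0.065}, {"claw": 30, "tx": -18, "ty": -15, "tz": 0, "wx": 0, "wy": 0, "wz": -0.065}], force=40)

```text
clock: 6.0
tool_pos: [0.3968, -0.1027, 0.2132]
tool_rot: [[-0.522, 0.852, -0.031], [0.853, 0.523, 0.002], [0.018, -0.026, -1.0]]
ft_force: [0.7, -0.3, -2.7]
grip_width: 0.497
```

```bash
python3 - <<'E'
from h import *
st(); plan([0.5165,-0.382,0.20],81,11)
E
```

```text
6.0 [ 0.3968 -0.1027  0.2132] [[-0.522, 0.852, -0.031], [0.853, 0.523, 0.002], [0.018, -0.026, -1.0]] [ 0.7 -0.3 -2.7] 0.49728831013244074 [-22.  -11.7  96.4  -0.6  97.  -53.6]
[-27.4, -4.0, 0.8, -0.001, -0.003, -0.079]
[-27.0, -6.1, 0.9, -0.001, -0.003, -0.079]
[-26.4, -8.2, 0.9, -0.001, -0.003, -0.079]
[-25.7, -10.2, 1.0, -0.001, -0.003, -0.079]
[-24.8, -12.2, 1.0, -0.001, -0.003, -0.079]
[-23.7, -14.1, 1.1, -0.001, -0.003, -0.079]
[-22.6, -16.0, 1.1, -0.001, -0.003, -0.079]
[-21.2, -17.7, 1.1, -0.001, -0.003, -0.079]
[-19.8, -19.3, 1.2, -0.001, -0.003, -0.079]
[-18.2, -20.8, 1.2, -0.001, -0.003, -0.079]
[-16.5, -22.1, 1.2, -0.001, -0.003, -0.079]
```

jog_arm(commands=[{"claw": 30, "tx": -27, "ty": -4, "tz": 0, "wx": 0, "wy": -0.003, "wz": -0.079}, {"claw": 30, "tx": -27, "ty": -6, "tz": 0, "wx": 0, "wy": -0.003, "wz": -0.079}, {"claw": 30, "tx": -26, "ty": -8, "tz": 0, "wx": 0, "wy": -0.003, "wz": -0.079}, {"claw": 30, "tx": -26, "ty": -10, "tz": 0, "wx": 0, "wy": -0.003, "wz": -0.079}, {"claw": 30, "tx": -25, "ty": -12, "tz": 0, "wx": 0, "wy": -0.003, "wz": -0.079}, {"claw": 30, "tx": -24, "ty": -14, "tz": 0, "wx": 0, "wy": -0.003, "wz": -0.079}, {"claw": 30, "tx": -23, "ty": -16, "tz": 0, "wx": 0, "wy": -0.003, "wz": -0.079}, {"claw": 30, "tx": -21, "ty": -18, "tz": 0, "wx": 0, "wy": -0.003, "wz": -0.079}, {"claw": 30, "tx": -20, "ty": -19, "tz": 0, "wx": 0, "wy": -0.003, "wz": -0.079}, {"claw": 30, "tx": -16, "ty": -18, "tz": 0, "wx": 0, "wy": -0.003, "wz": -0.079}, {"claw": 30, "tx": -8, "ty": -10, "tz": 0, "wx": 0, "wy": -0.003, "wz": -0.05}, {"claw": 30, "tx": 0, "ty": 0, "tz": 0, "wx": 0, "wy": 0, "wz": 0}])

```text
clock: 7.2
tool_pos: [0.512, -0.3729, 0.1876]
tool_rot: [[-0.988, 0.149, -0.031], [0.149, 0.989, 0.005], [0.031, 0.0, -1.0]]
ft_force: [-0.6, 0.9, -2.4]
grip_width: 0.502
```

```bash
python3 - <<'E'
from h import *
st(); plan([0.5165,-0.382,0.10],81,4); snap('wrist','w5')
E
```

```text
7.2 [ 0.512  -0.3729  0.1876] [[-0.988, 0.149, -0.031], [0.149, 0.989, 0.005], [0.031, 0.0, -1.0]] [-0.6  0.9 -2.4] 0.5019330040629743 [ -40.7   17.5   68.9   -1.    95.2 -122.2]
[-2.1, -2.1, 21.9, -0.0, -0.008, 0.002]
[-2.0, -2.1, 21.9, -0.0, -0.008, 0.002]
[-1.8, -2.1, 21.9, -0.0, -0.008, 0.002]
[-1.6, -2.1, 21.9, -0.0, -0.008, 0.002]
```

View pics/w5.png

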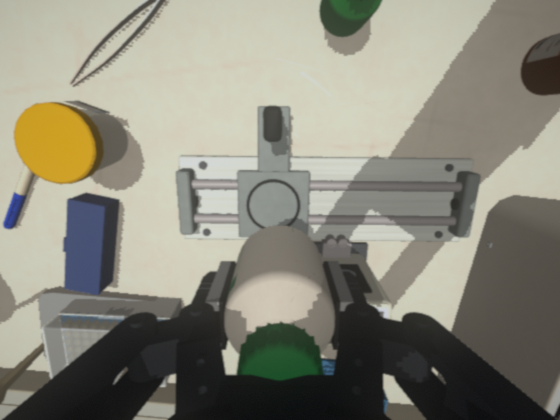

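```bash
python3 - <<'E'
from h import *
crop('w5',165,90,365,240,4,'c_w5a'); crop('w5',270,140,490,300,3.6,'c_w5b')
E
```

```text
(no output)
```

View pics/c_w5a.png

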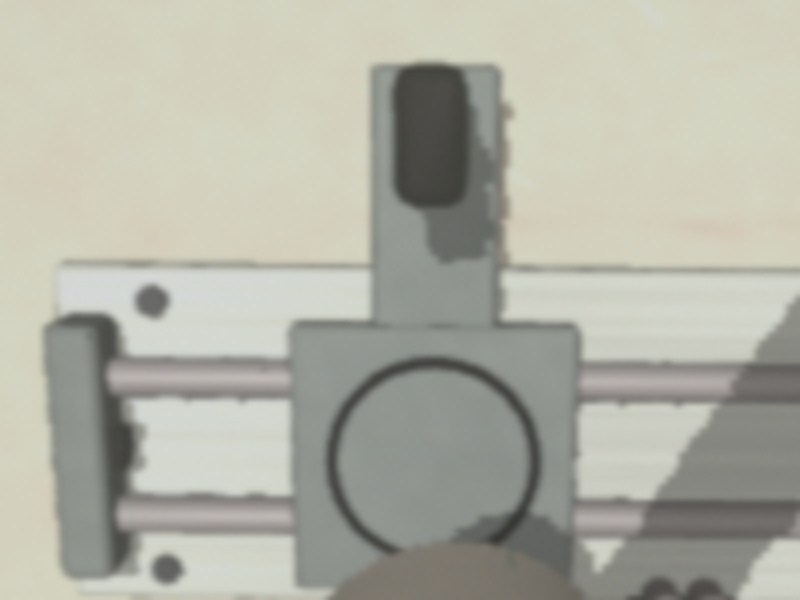

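View pics/c_w5b.png

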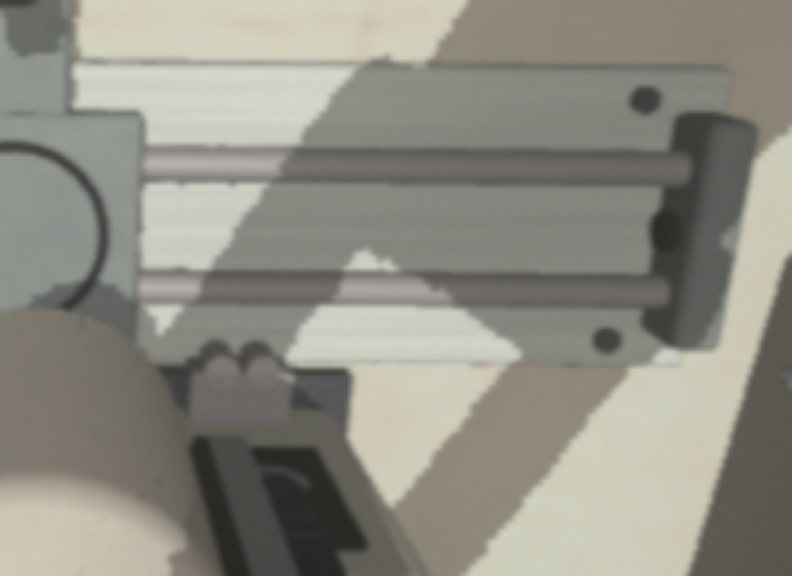

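```bash
python3 - <<'E'
from h import *
f=load('w5'); q=lambda u,v,z=None:p3(f,u-.4,v-.4,z)
A=q(179.9,155.4,.008);B=q(472,158.8,.008);d=A-B; print('len',np.linalg.norm(d),'yaw',np.degrees(np.arctan2(-d[1],-d[0])))
ring=q(273.5,205.2,.03); print('ring',ring)
# ring points
pts=[(328,460),(540,462),(434,358)]
for a in pts: print(q(165+a[0]/4,90+a[1]/4,.03))
post=q(165+430/4,90+136/4,.09);print('post',post, q(165+430/4,90+136/4))
y=-d/np.linalg.norm(d); x=np.array([y[1],-y[0],0])
T=[q(270+222/3.6,140+370/3.6), q(270+263/3.6,140+370/3.6)]; print(T,np.linalg.norm(T[0]-T[1]))
for z in (.02,.0225,.025):
  t=[q(270+222/3.6,140+370/3.6,z), q(270+263/3.6,140+370/3.6,z)];n=(t[0]+t[1])/2
  print(z,'notch rel ring',(n-ring)@x,(n-ring)@y,np.linalg.norm(t[0]-t[1]))
print('post rel ring',(post-ring)@x,(post-ring)@y)
# plate edges of carriage in y: crop a 292..580 at v~330 z .03
l=q(165+293/4,90+330/4,.03);r=q(165+580/4,90+330/4,.03);print('platew',np.linalg.norm(l-r),'mid',((l+r)/2-ring)@x,((l+r)/2-ring)@y)
E
```

```text
len 0.29450260670129985 yaw 80.75348608499705
ring [ 0.51655225 -0.38012129  0.03      ]
[ 0.51247129 -0.4057795   0.03      ]
[ 0.52073573 -0.35446503  0.03      ]
[ 0.49136737 -0.37618477  0.03      ]
post [ 0.4398828  -0.36782268  0.09      ] [ 0.43989101 -0.36783793  0.08932318]
[array([ 0.56728026, -0.32703005,  0.02320172]), array([ 0.56957192, -0.31514741,  0.02197408])] 0.01216371657539825
0.02 notch rel ring 0.0427426474369298 0.06710537637741351 0.011951237096898852
0.0225 notch rel ring 0.041749355223540376 0.06660651941661361 0.011855636680778079
0.025 notch rel ring 0.040756063010150945 0.06610766245581376 0.011760036264657287
post rel ring -0.07764939707370329 -0.0001806364258219573
platew 0.06831323552017779 mid -0.03223786855785383 0.00039264990499714587
```

```bash
python3 - <<'E'
from h import *
plan([0.517,-0.381,0.08],80.8,5)
E
```

```text
[-2.0, -1.6, 21.4, 0.0, -0.007, 0.002]
[-1.9, -1.6, 21.4, 0.0, -0.007, 0.002]
[-1.8, -1.6, 21.4, 0.0, -0.007, 0.002]
[-1.6, -1.6, 21.4, 0.0, -0.007, 0.002]
[-1.5, -1.6, 21.5, 0.0, -0.007, 0.002]
```

jog_arm(commands=[{"claw": 30, "tx": -2, "ty": -2, "tz": 18, "wx": 0, "wy": -0.007, "wz": 0.002}, {"claw": 30, "tx": -2, "ty": -2, "tz": 18, "wx": 0, "wy": -0.007, "wz": 0.002}, {"claw": 30, "tx": -2, "ty": -2, "tz": 18, "wx": 0, "wy": -0.007, "wz": 0.002}, {"claw": 30, "tx": -1.5, "ty": -1.5, "tz": 18, "wx": 0, "wy": -0.007, "wz": 0.002}, {"claw": 30, "tx": -1, "ty": -1, "tz": 10, "wx": 0, "wy": -0.005, "wz": 0.002}, {"claw": 30, "tx": 0, "ty": 0, "tz": 0, "wx": 0, "wy": 0, "wz": 0}, {"claw": 30, "tx": 0, "ty": 0, "tz": 0, "wx": 0, "wy": 0, "wz": 0}])

```text
clock: 7.95
tool_pos: [0.5149, -0.3743, 0.0998]
tool_rot: [[-0.987, 0.162, -0.004], [0.162, 0.987, 0.008], [0.005, 0.007, -1.0]]
ft_force: [0.6, -0.6, -3.2]
grip_width: 0.5
```

```bash
python3 - <<'E'
from h import *
st(); plan([0.517,-0.381,0.055],80.8,1)
E
```

```text
7.95 [ 0.5149 -0.3743  0.0998] [[-0.987, 0.162, -0.004], [0.162, 0.987, 0.008], [0.005, 0.007, -1.0]] [ 0.6 -0.6 -3.2] 0.5002827571714327 [ -41.2   19.5   76.4    0.2   84.6 -121.9]
[-3.4, -6.6, 44.7, 0.007, -0.005, -0.003]
```

jog_arm(commands=[{"claw": 30, "tx": -2, "ty": -4, "tz": 15, "wx": 0.007, "wy": -0.005, "wz": 0}, {"claw": 30, "tx": -1, "ty": -2, "tz": 12, "wx": 0, "wy": 0, "wz": 0}, {"claw": 30, "tx": 0, "ty": 0, "tz": 8, "wx": 0, "wy": 0, "wz": 0}, {"claw": 30, "tx": 0, "ty": 0, "tz": 0, "wx": 0, "wy": 0, "wz": 0}, {"claw": 30, "tx": 0, "ty": 0, "tz": 0, "wx": 0, "wy": 0, "wz": 0}])

```text
clock: 8.45
tool_pos: [0.5191, -0.3815, 0.0685]
tool_rot: [[-0.987, 0.162, 0.005], [0.162, 0.987, -0.004], [-0.006, -0.003, -1.0]]
ft_force: [0.5, -1.0, -2.8]
grip_width: 0.499
```

```bash
python3 - <<'E'
from h import *
st(); plan([0.517,-0.381,0.055],80.8,1)
snap('wrist','w6'); crop('w6',180,100,380,300,3,'c_w6')
E
```

```text
8.45 [ 0.5191 -0.3815  0.0685] [[-0.987, 0.162, 0.005], [0.162, 0.987, -0.004], [-0.006, -0.003, -1.0]] [ 0.5 -1.  -2.8] 0.49904140247988127 [ -41.4   21.1   78.     0.    80.5 -122. ]
[2.2, 0.2, 13.5, -0.003, 0.006, -0.002]
```

View pics/c_w6.png

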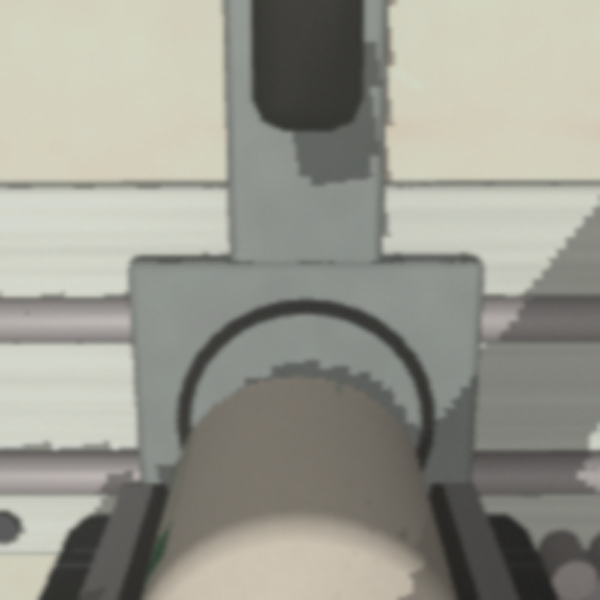

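```bash
python3 - <<'E'
from h import *
f=load('w6'); q=lambda u,v,z=None:p3(f,180+u/3-.33,100+v/3-.33,z)
a=np.radians(80.8); y=np.array([np.cos(a),np.sin(a),0]); x=np.array([y[1],-y[0],0])
t=np.array([0.5191,-0.3815,0.0685])
front=q(306,306,.03); L=q(182,410,.03);Rr=q(433,410,.03)
print('ring front',front,'-> centre x',(front+26*x)[:2], 'mid LR',(L+Rr)/2,np.linalg.norm(L-Rr))
c=front+26e-3*x; c=c+y*(((L+Rr)/2-c)@y); print('ring centre',c)
bf=q(302,378,.0544); bc=bf+22e-3*x; print('bottle centre',bc, 'tcp',t)
print('need move rail x,y mm',(c-bc)@x*1e3,(c-bc)@y*1e3,' tcp-based',(c-t)@x*1e3,(c-t)@y*1e3)
E
```

```text
ring front [ 0.49230255 -0.37632321  0.03      ] -> centre x [26.15784544 -4.53323409] mid LR [ 0.51417165 -0.37956996  0.03      ] 0.051145659106130066
ring centre [ 0.51801469 -0.3801924   0.03      ]
bottle centre [ 0.51960473 -0.38156842  0.0544    ] tcp [ 0.5191 -0.3815  0.0685]
need move rail x,y mm -1.789578933155228 1.104097346217389  tcp-based -1.2804064672071802 1.1172581760074318
```

jog_arm(commands=[{"claw": 30, "tx": 1.5, "ty": 1.1, "tz": 6, "wx": -0.003, "wy": 0.006, "wz": 0}, {"claw": 30, "tx": 0, "ty": 0, "tz": 6, "wx": 0, "wy": 0, "wz": 0}, {"claw": 30, "tx": 0, "ty": 0, "tz": 4, "wx": 0, "wy": 0, "wz": 0}, {"claw": 30, "tx": 0, "ty": 0, "tz": 0, "wx": 0, "wy": 0, "wz": 0}, {"claw": 30, "tx": 0, "ty": 0, "tz": 0, "wx": 0, "wy": 0, "wz": 0}])

```text
clock: 9.0
tool_pos: [0.5181, -0.3804, 0.0524]
tool_rot: [[-0.987, 0.162, 0.001], [0.162, 0.987, -0.001], [-0.001, -0.001, -1.0]]
ft_force: [0.2, -0.1, -2.7]
grip_width: 0.497
```

```bash
python3 - <<'E'
from h import *
st(); plan([0.5178,-0.3803,0.0445],80.8,1)
snap('wrist','w7'); crop('w7',180,100,380,300,3,'c_w7')
E
```

```text
9.0 [ 0.5181 -0.3804  0.0524] [[-0.987, 0.162, 0.001], [0.162, 0.987, -0.001], [-0.001, -0.001, -1.0]] [ 0.2 -0.1 -2.7] 0.49696717346690616 [ -41.3   21.9   78.8   -0.    79.2 -122. ]
[0.4, 0.0, 7.8, -0.001, 0.001, -0.002]
```

View pics/c_w7.png

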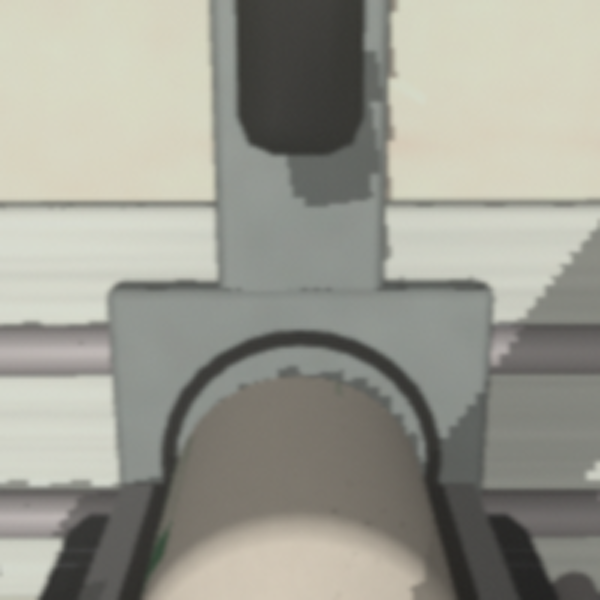

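jog_arm(commands=[{"claw": 30, "tx": 0.3, "ty": 0, "tz": 3, "wx": 0, "wy": 0, "wz": 0}, {"claw": 30, "tx": 0, "ty": 0, "tz": 2, "wx": 0, "wy": 0, "wz": 0}, {"claw": 30, "tx": 0, "ty": 0, "tz": 0, "wx": 0, "wy": 0, "wz": 0}, {"claw": 30, "tx": 0, "ty": 0, "tz": 1, "wx": 0, "wy": 0, "wz": 0}, {"claw": 30, "tx": 0, "ty": 0, "tz": 0, "wx": 0, "wy": 0, "wz": 0}])

```text
clock: 9.55
tool_pos: [0.518, -0.3805, 0.0462]
tool_rot: [[-0.987, 0.162, 0.001], [0.162, 0.987, -0.002], [-0.002, -0.001, -1.0]]
ft_force: [-0.2, -0.3, -2.5]
grip_width: 0.496
```

```bash
python3 - <<'E'
from h import *
st(); plan([0.5178,-0.3803,0.0441],80.8,1)
snap('wrist','w8'); crop('w8',180,100,380,300,3,'c_w8')
E
```

```text
9.55 [ 0.518  -0.3805  0.0462] [[-0.987, 0.162, 0.001], [0.162, 0.987, -0.002], [-0.002, -0.001, -1.0]] [-0.2 -0.3 -2.5] 0.495683722815727 [ -41.3   22.2   79.2   -0.    78.5 -122. ]
[0.2, 0.1, 2.1, -0.001, 0.002, -0.002]
```

View pics/c_w8.png

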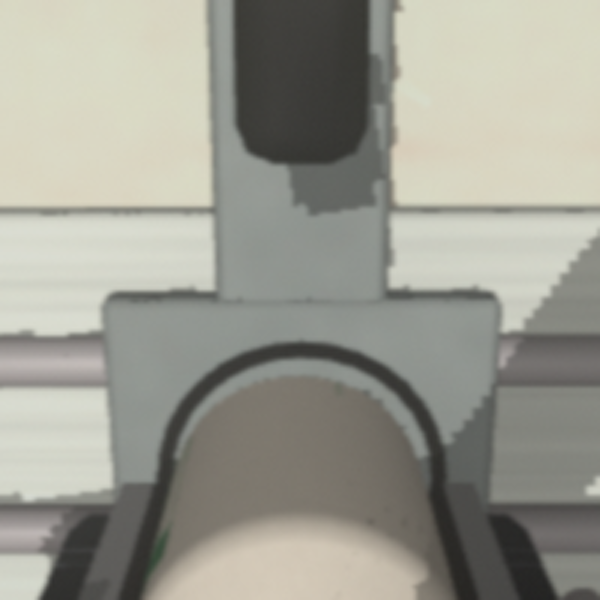

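```bash
python3 - <<'E'
from h import *
f=load('w8'); q=lambda u,v,z=None:p3(f,180+u/3-.33,100+v/3-.33,z)
a=np.radians(80.8); y=np.array([np.cos(a),np.sin(a),0]); x=np.array([y[1],-y[0],0])
b=q(303,378,.032)
for v in (343,350,356): r=q(302,v,.03); print(v,(b-r)@x*1e3)
L=q(164,450,.03);Rr=q(441,450,.03); print(((L+Rr)/2-b)@y*1e3,np.linalg.norm(L-Rr))
E
```

```text
343 5.772057655805508
350 4.479321528159012
356 3.366253809371648
-0.10467571030695083 0.050226237574962154
```

Centred within about 1 mm. I'll lower it to contact.

jog_arm(commands=[{"claw": 30, "tx": 0, "ty": 0, "tz": 1.2, "wx": 0, "wy": 0.002, "wz": 0}, {"claw": 30, "tx": 0, "ty": 0, "tz": 0, "wx": 0, "wy": 0, "wz": 0}, {"claw": 30, "tx": 0, "ty": 0, "tz": 0.8, "wx": 0, "wy": 0, "wz": 0}, {"claw": 30, "tx": 0, "ty": 0, "tz": 0, "wx": 0, "wy": 0, "wz": 0}])

```text
clock: 10.0
tool_pos: [0.5182, -0.3807, 0.0445]
tool_rot: [[-0.987, 0.162, -0.0], [0.162, 0.987, -0.002], [-0.0, -0.002, -1.0]]
ft_force: [-0.4, 1.0, -3.0]
grip_width: 0.499
```

jog_arm(commands=[{"claw": 30, "tx": 0, "ty": 0, "tz": 0.8, "wx": 0, "wy": 0, "wz": 0}, {"claw": 30, "tx": 0, "ty": 0, "tz": 0, "wx": 0, "wy": 0, "wz": 0}])

```text
clock: 10.2
tool_pos: [0.5185, -0.3809, 0.0443]
tool_rot: [[-0.987, 0.162, 0.001], [0.162, 0.987, -0.002], [-0.001, -0.002, -1.0]]
ft_force: [-0.3, -0.0, -3.0]
grip_width: 0.497
```

jog_arm(commands=[{"claw": 30, "tx": 0.3, "ty": 0.3, "tz": 1, "wx": 0, "wy": 0, "wz": 0}, {"claw": 30, "tx": 0, "ty": 0, "tz": 0, "wx": 0, "wy": 0, "wz": 0}])

```text
clock: 10.4
tool_pos: [0.5186, -0.381, 0.0443]
tool_rot: [[-0.987, 0.162, 0.002], [0.162, 0.987, -0.004], [-0.002, -0.003, -1.0]]
ft_force: [-0.2, -0.2, -2.8]
grip_width: 0.499
```

jog_arm(commands=[{"claw": 30, "tx": 0.5, "ty": 0.3, "tz": 2, "wx": 0, "wy": 0, "wz": 0}, {"claw": 30, "tx": 0, "ty": 0, "tz": 0, "wx": 0, "wy": 0, "wz": 0}])

```text
clock: 10.6
tool_pos: [0.5189, -0.3812, 0.0445]
tool_rot: [[-0.987, 0.162, 0.004], [0.162, 0.987, -0.006], [-0.005, -0.005, -1.0]]
ft_force: [0.1, -0.8, -2.9]
grip_width: 0.495
```

```bash
python3 - <<'E'
from h import *
st(); o=bot.get_obs(); print(np.round(o['effort'],2),o['moment'])
snap('side','side9'); crop('side9',230,150,400,340,4,'c_side9'); snap('wrist','w9')
E
```

```text
10.6 [ 0.5189 -0.3812  0.0445] [[-0.987, 0.162, 0.004], [0.162, 0.987, -0.006], [-0.005, -0.005, -1.0]] [ 0.1 -0.8 -2.9] 0.4950814544633963 [-4.130e+01  2.220e+01  7.940e+01 -1.000e-01  7.800e+01 -1.219e+02]
[ 0.000e+00 -4.770e+01 -3.052e+01 -1.000e-02  1.000e-02 -0.000e+00] [ 0.02892898 -0.008658   -0.00306187]
```

View pics/c_side9.png

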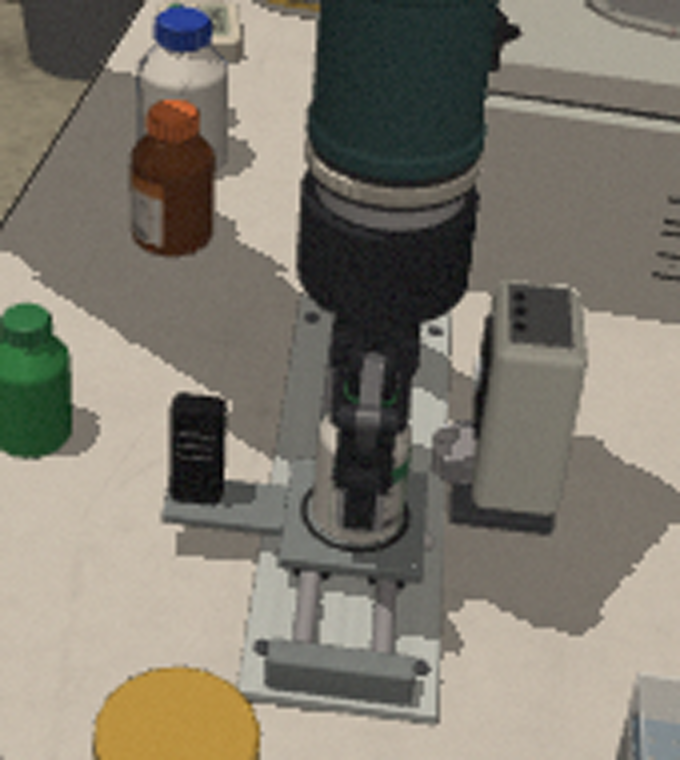

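View pics/w9.png

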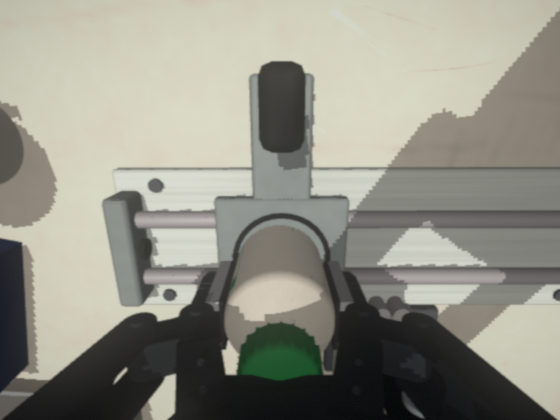

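View pics/side9.png

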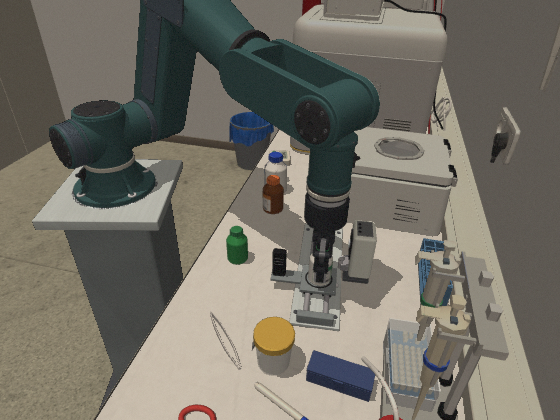

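```bash
python3 - <<'E'
from h import *
plan([0.5189,-0.3812,0.0445],80.8,1)
E
```

```text
[0.1, -0.0, -0.3, -0.005, 0.005, -0.002]
```

jog_arm(commands=[{"claw": 30, "tx": 0, "ty": 0, "tz": -0.2, "wx": -0.005, "wy": 0.005, "wz": 0}, {"claw": 30, "tx": 0, "ty": 0, "tz": 0.3, "wx": 0, "wy": 0, "wz": 0}])

```text
clock: 10.9
tool_pos: [0.5189, -0.3811, 0.0441]
tool_rot: [[-0.987, 0.162, -0.001], [0.162, 0.987, 0.001], [0.001, 0.001, -1.0]]
ft_force: [-1.4, -0.1, 2.1]
grip_width: 0.491
```

jog_arm(commands=[{"claw": 46, "tx": 0, "ty": 0, "tz": 0, "wx": 0, "wy": 0, "wz": 0}, {"claw": 50, "tx": 0, "ty": 0, "tz": 0, "wx": 0, "wy": 0, "wz": 0}, {"claw": 56, "tx": 0, "ty": 0, "tz": 0, "wx": 0, "wy": 0, "wz": 0}, {"claw": 65, "tx": 0, "ty": 0, "tz": 0, "wx": 0, "wy": 0, "wz": 0}, {"claw": 72, "tx": 0, "ty": 0, "tz": 0, "wx": 0, "wy": 0, "wz": 0}, {"claw": 72, "tx": 0, "ty": 0, "tz": 0, "wx": 0, "wy": 0, "wz": 0}])

```text
clock: 11.5
tool_pos: [0.5193, -0.3815, 0.0443]
tool_rot: [[-0.987, 0.162, 0.0], [0.162, 0.987, 0.0], [-0.0, 0.0, -1.0]]
ft_force: [0.5, 0.2, 0.3]
grip_width: 0.845
```

```bash
python3 - <<'E'
from h import *
st(); snap('wrist','w10')
E
```

```text
11.5 [ 0.5193 -0.3815  0.0443] [[-0.987, 0.162, 0.0], [0.162, 0.987, 0.0], [-0.0, 0.0, -1.0]] [0.5 0.2 0.3] 0.8450461922015535 [ -41.4   22.5   78.9    0.    78.5 -122. ]
```

View pics/w10.png

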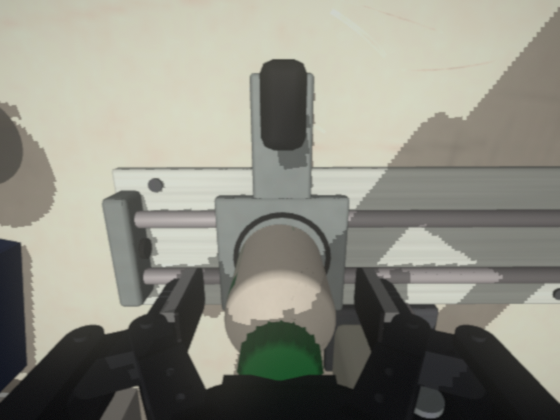

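jog_arm(commands=[{"claw": 72, "tx": 0, "ty": 0, "tz": -10, "wx": 0, "wy": 0, "wz": 0}, {"claw": 72, "tx": 0, "ty": 0, "tz": -15, "wx": 0, "wy": 0, "wz": 0}, {"claw": 72, "tx": 0, "ty": 0, "tz": -20, "wx": 0, "wy": 0, "wz": 0}, {"claw": 72, "tx": 0, "ty": 0, "tz": -25, "wx": 0, "wy": 0, "wz": 0}, {"claw": 72, "tx": 0, "ty": 0, "tz": -25, "wx": 0, "wy": 0, "wz": 0}, {"claw": 72, "tx": 0, "ty": 0, "tz": -25, "wx": 0, "wy": 0, "wz": 0}, {"claw": 72, "tx": 0, "ty": 0, "tz": -10, "wx": 0, "wy": 0, "wz": 0}, {"claw": 72, "tx": 0, "ty": 0, "tz": 0, "wx": 0, "wy": 0, "wz": 0}])

```text
clock: 12.35
tool_pos: [0.5199, -0.382, 0.1879]
tool_rot: [[-0.987, 0.162, 0.006], [0.162, 0.987, -0.004], [-0.006, -0.004, -1.0]]
ft_force: [0.2, -0.9, -0.5]
grip_width: 0.842
```

```bash
python3 - <<'E'
from h import *
st(); snap('wrist','w11');snap('side','side11');crop('side11',230,150,400,340,4,'c_side11'); snap('top','top11')
plan([0.438,-0.368,0.17],80.8,4)
E
```

```text
12.35 [ 0.5199 -0.382   0.1879] [[-0.987, 0.162, 0.006], [0.162, 0.987, -0.004], [-0.006, -0.004, -1.0]] [ 0.2 -0.9 -0.5] 0.8422450321865081 [ -41.4   17.5   68.8    0.    93.3 -122. ]
[20.5, -0.0, 3.5, -0.0, 0.0, -0.001]
[20.5, -0.0, 3.5, -0.0, 0.0, -0.001]
[20.5, -0.0, 3.5, -0.0, 0.0, -0.001]
[20.5, -0.0, 3.5, -0.0, 0.0, -0.001]
```

View pics/w11.png

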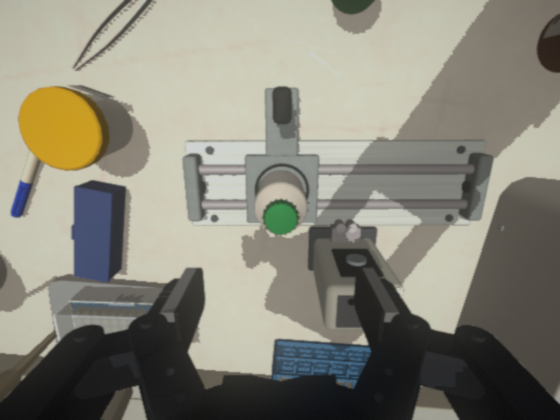

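View pics/c_side11.png

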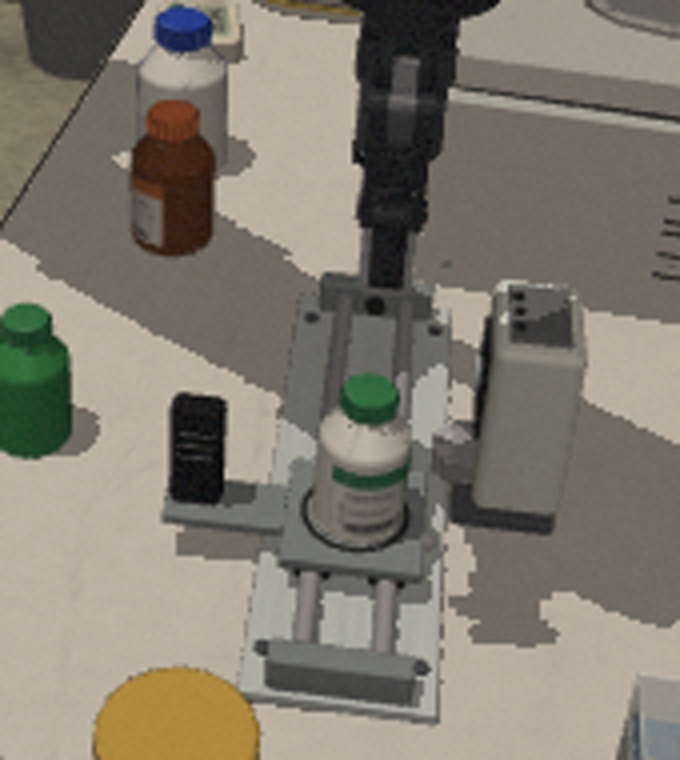

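```bash
python3 - <<'E'
from h import *
crop('w11',235,140,335,240,7,'c_w11'); crop('side11',290,240,345,300,12,'c_s11')
E
```

```text
(no output)
```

View pics/c_w11.png

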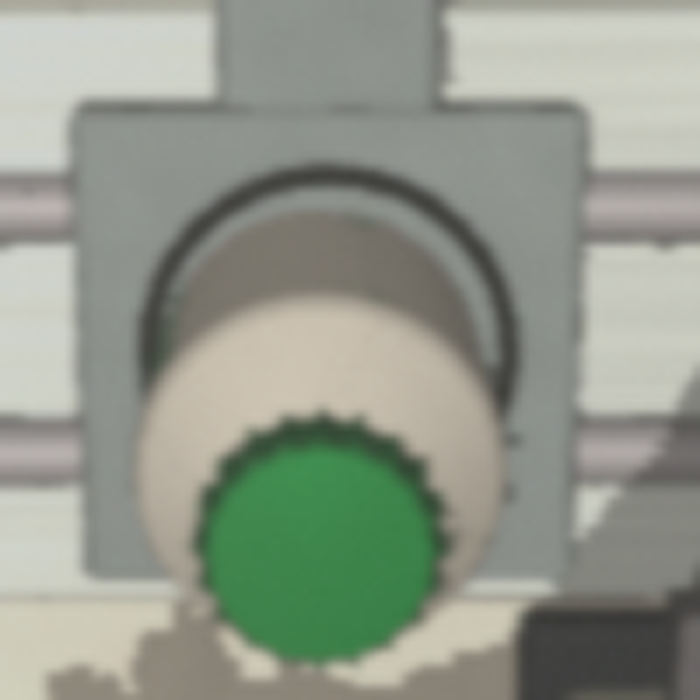

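View pics/c_s11.png

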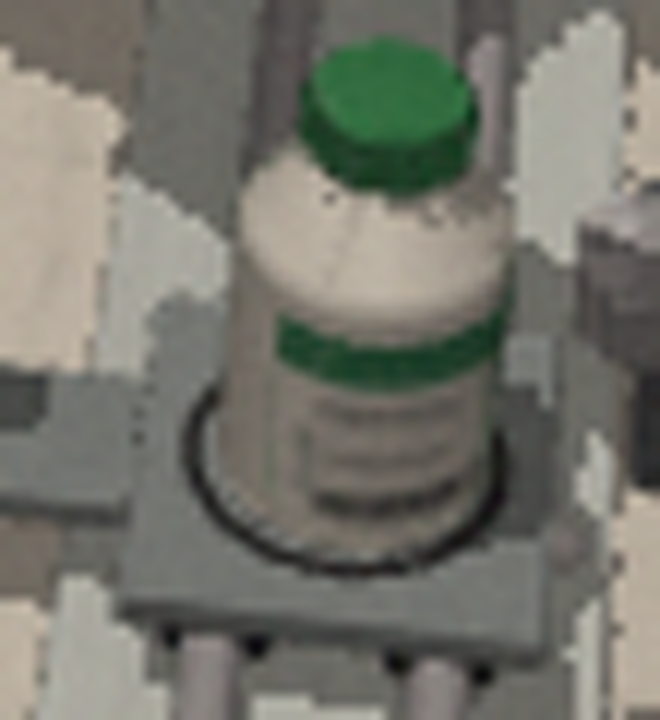

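```bash
python3 - <<'E'
from h import *
f=load('w11')
crop('w11',255,75,315,135,10,'c_w11p')
print(np.round(p3(f,282,100),4),np.round(p3(f,282,103,.09),4))
c=lambda u,v,z:p3(f,235+u/7-.43,140+v/7-.43,z)
a=np.radians(80.8); y=np.array([np.cos(a),np.sin(a),0]); x=np.array([y[1],-y[0],0])
fr=c(330,166,.03)+26.5e-3*x; bt=c(325,211,.0302)+22e-3*x; cap=c(322,553,.11); print('ring',fr,'bottle',bt,'cap',cap)
for n,p in (('bt',bt),('cap',cap)): print(n,(p-fr)@x*1e3,(p-fr)@y*1e3)
E
```

```text
[ 0.4366 -0.3672  0.0898] [ 0.4386 -0.3675  0.09  ]
ring [ 0.51742324 -0.38019234  0.03      ] bottle [ 0.51886705 -0.38111307  0.0302    ] cap [ 0.51740396 -0.3814303   0.11      ]
bt 1.572443659728494 -0.6780458585215342
cap 0.1788999042482919 -1.225112293411537
```

View pics/c_w11p.png

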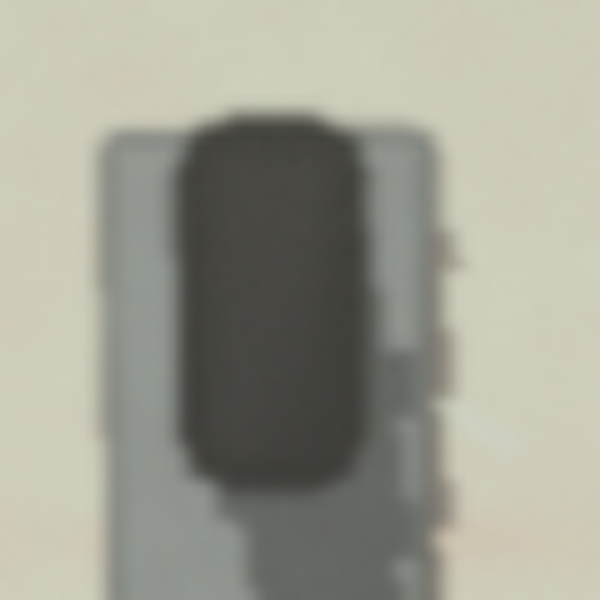

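jog_arm(commands=[{"claw": 72, "tx": 20, "ty": 0, "tz": 0, "wx": -0.002, "wy": 0.003, "wz": 0}, {"claw": 72, "tx": 25, "ty": 0, "tz": 0, "wx": -0.002, "wy": 0.003, "wz": 0}, {"claw": 72, "tx": 22, "ty": 0, "tz": 0, "wx": 0, "wy": 0, "wz": 0}, {"claw": 72, "tx": 8, "ty": 0, "tz": 5, "wx": 0, "wy": 0, "wz": 0}, {"claw": 72, "tx": 0, "ty": 0, "tz": 10, "wx": 0, "wy": 0, "wz": 0}, {"claw": 72, "tx": 0, "ty": 0, "tz": 10, "wx": 0, "wy": 0, "wz": 0}, {"claw": 72, "tx": 0, "ty": 0, "tz": 0, "wx": 0, "wy": 0, "wz": 0}])

```text
clock: 13.2
tool_pos: [0.4398, -0.3642, 0.1441]
tool_rot: [[-0.987, 0.161, -0.019], [0.161, 0.987, 0.02], [0.022, 0.017, -1.0]]
ft_force: [-0.2, 0.0, -0.9]
grip_width: 0.844
```

```bash
python3 - <<'E'
from h import *
st(); plan([0.4395,-0.3677,0.051],80.8,6)
E
```

```text
13.2 [ 0.4398 -0.3642  0.1441] [[-0.987, 0.161, -0.019], [0.161, 0.987, 0.02], [0.022, 0.017, -1.0]] [-0.2  0.  -0.9] 0.8435167141515538 [ -45.3   10.6   82.2    0.    88.8 -126.1]
[-0.4, -0.8, 15.5, 0.003, -0.004, -0.0]
[-0.3, -0.8, 15.5, 0.003, -0.004, -0.0]
[-0.3, -0.8, 15.5, 0.003, -0.004, -0.0]
[-0.2, -0.7, 15.5, 0.003, -0.004, -0.0]
[-0.2, -0.7, 15.5, 0.003, -0.004, -0.0]
[-0.1, -0.6, 15.5, 0.003, -0.004, -0.0]
```

jog_arm(commands=[{"claw": 72, "tx": 0, "ty": -3, "tz": 8, "wx": 0.01, "wy": -0.012, "wz": 0}, {"claw": 72, "tx": 0, "ty": 0, "tz": 10, "wx": 0.007, "wy": -0.01, "wz": 0}, {"claw": 72, "tx": 0, "ty": 0, "tz": 8, "wx": 0, "wy": 0, "wz": 0}, {"claw": 72, "tx": 0, "ty": 0, "tz": 0, "wx": 0, "wy": 0, "wz": 0}, {"claw": 72, "tx": 0, "ty": 0, "tz": 0, "wx": 0, "wy": 0, "wz": 0}])

```text
clock: 13.7
tool_pos: [0.4418, -0.3667, 0.1142]
tool_rot: [[-0.987, 0.158, -0.001], [0.158, 0.987, 0.002], [0.001, 0.002, -1.0]]
ft_force: [-0.4, 0.1, 1.4]
grip_width: 0.844
```

```bash
python3 - <<'E'
from h import *
st(); plan([0.4395,-0.3677,0.051],80.8,6); snap('wrist','w12')
E
```

```text
13.7 [ 0.4418 -0.3667  0.1142] [[-0.987, 0.158, -0.001], [0.158, 0.987, 0.002], [0.001, 0.002, -1.0]] [-0.4  0.1  1.4] 0.8442579244692938 [ -45.4   11.1   85.2    0.    83.9 -126.3]
[0.3, -0.2, 10.5, 0.0, -0.0, 0.0]
[0.4, -0.2, 10.5, 0.0, -0.0, 0.0]
[0.4, -0.2, 10.5, 0.0, -0.0, 0.0]
[0.4, -0.2, 10.5, 0.0, -0.0, 0.0]
[0.4, -0.2, 10.5, 0.0, -0.0, 0.0]
[0.4, -0.2, 10.5, 0.0, -0.0, 0.0]
```

View pics/w12.png

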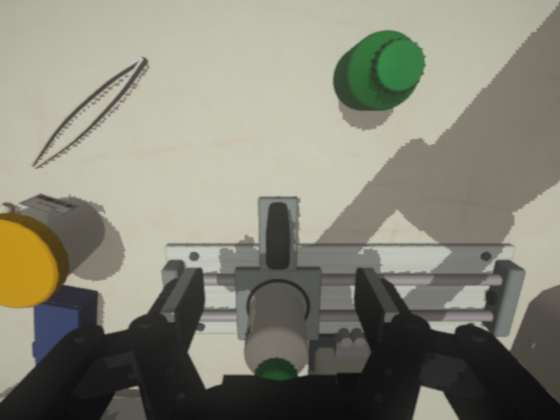

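jog_arm(commands=[{"claw": 72, "tx": 2, "ty": -1, "tz": 10, "wx": 0, "wy": 0, "wz": 0}, {"claw": 60, "tx": 0, "ty": 0, "tz": 14, "wx": 0, "wy": 0, "wz": 0}, {"claw": 60, "tx": 0, "ty": 0, "tz": 14, "wx": 0, "wy": 0, "wz": 0}, {"claw": 60, "tx": 0, "ty": 0, "tz": 10, "wx": 0, "wy": 0, "wz": 0}, {"claw": 60, "tx": 0, "ty": 0, "tz": 4, "wx": 0, "wy": 0, "wz": 0}, {"claw": 60, "tx": 0, "ty": 0, "tz": 0, "wx": 0, "wy": 0, "wz": 0}])

```text
clock: 14.35
tool_pos: [0.4395, -0.3674, 0.0574]
tool_rot: [[-0.987, 0.159, -0.001], [0.159, 0.987, 0.002], [0.001, 0.002, -1.0]]
ft_force: [0.6, -0.0, -0.0]
grip_width: 0.705
```

```bash
python3 - <<'E'
from h import *
st(); plan([0.4395,-0.3677,0.051],80.8,1); snap('wrist','w13'); 
E
```

```text
14.35 [ 0.4395 -0.3674  0.0574] [[-0.987, 0.159, -0.001], [0.159, 0.987, 0.002], [0.001, 0.002, -1.0]] [ 0.6 -0.  -0. ] 0.7046202512522528 [-4.560e+01  1.350e+01  8.910e+01  1.000e-01  7.760e+01 -1.265e+02]
[-0.1, -0.3, 6.4, 0.002, -0.001, 0.001]
```

View pics/w13.png

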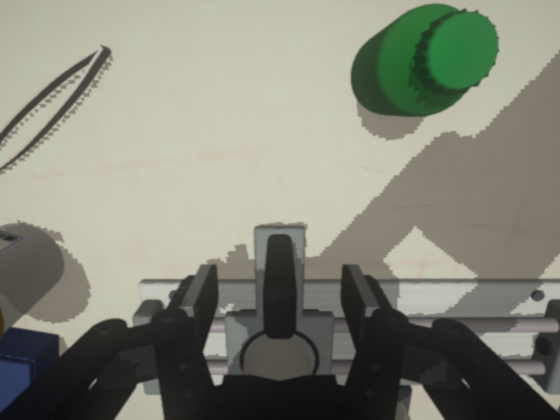

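jog_arm(commands=[{"claw": 50, "tx": 0, "ty": 0, "tz": 5, "wx": 0, "wy": 0, "wz": 0}, {"claw": 40, "tx": 0, "ty": 0, "tz": 1, "wx": 0, "wy": 0, "wz": 0}, {"claw": 30, "tx": 0, "ty": 0, "tz": 0, "wx": 0, "wy": 0, "wz": 0}, {"claw": 24, "tx": 0, "ty": 0, "tz": 0, "wx": 0, "wy": 0, "wz": 0}, {"claw": 20, "tx": 0, "ty": 0, "tz": 0, "wx": 0, "wy": 0, "wz": 0}, {"claw": 17, "tx": 0, "ty": 0, "tz": 0, "wx": 0, "wy": 0, "wz": 0}, {"claw": 15, "tx": 0, "ty": 0, "tz": 0, "wx": 0, "wy": 0, "wz": 0}, {"claw": 12, "tx": 0, "ty": 0, "tz": 0, "wx": 0, "wy": 0, "wz": 0}, {"claw": 8, "tx": 0, "ty": 0, "tz": 0, "wx": 0, "wy": 0, "wz": 0}, {"claw": 5, "tx": 0, "ty": 0, "tz": 0, "wx": 0, "wy": 0, "wz": 0}, {"claw": 5, "tx": 0, "ty": 0, "tz": 0, "wx": 0, "wy": 0, "wz": 0}], force=50)

```text
clock: 15.5
tool_pos: [0.4408, -0.3684, 0.0538]
tool_rot: [[-0.987, 0.159, 0.003], [0.159, 0.987, -0.001], [-0.003, -0.0, -1.0]]
ft_force: [-0.5, 0.8, 0.3]
grip_width: 0.157
```

```bash
python3 - <<'E'
from h import *
st(); snap('wrist','w14'); snap('side','side14');crop('side14',230,150,400,340,4,'c_side14')
E
```

```text
15.5 [ 0.4408 -0.3684  0.0538] [[-0.987, 0.159, 0.003], [0.159, 0.987, -0.001], [-0.003, -0.0, -1.0]] [-0.5  0.8  0.3] 0.15655355222219075 [-4.560e+01  1.370e+01  8.930e+01  1.000e-01  7.690e+01 -1.265e+02]
```

View pics/w14.png

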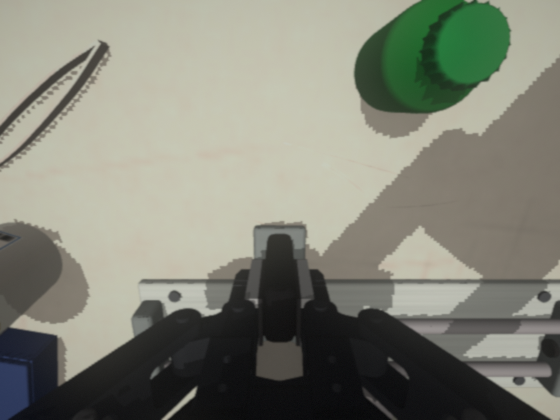

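View pics/c_side14.png

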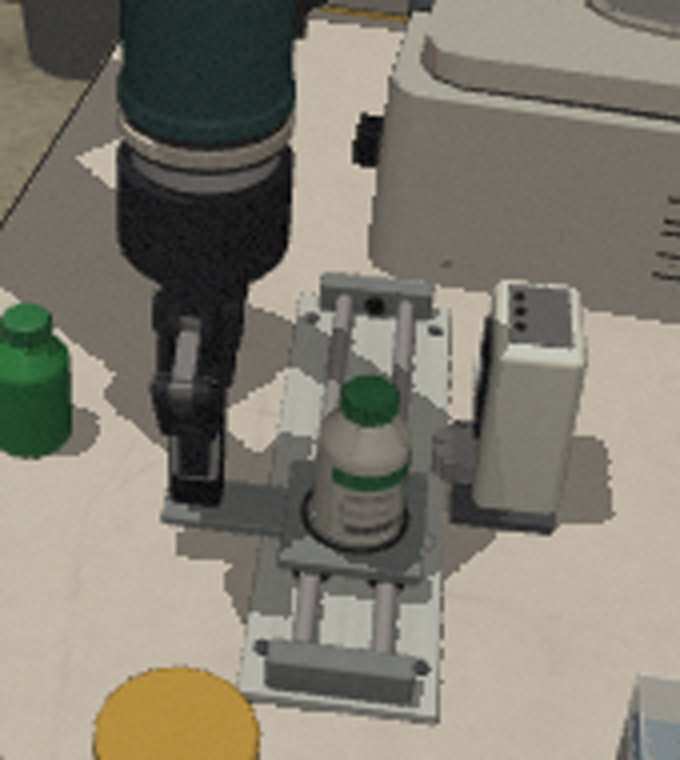

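jog_arm(commands=[{"claw": 5, "tx": 0, "ty": 1, "tz": 0, "wx": 0, "wy": 0, "wz": 0}, {"claw": 5, "tx": 0, "ty": 2, "tz": 0, "wx": 0, "wy": 0, "wz": 0}, {"claw": 5, "tx": 0, "ty": 3, "tz": 0, "wx": 0, "wy": 0, "wz": 0}, {"claw": 5, "tx": 0, "ty": 4, "tz": 0, "wx": 0, "wy": 0, "wz": 0}, {"claw": 5, "tx": 0, "ty": 4, "tz": 0, "wx": 0, "wy": 0, "wz": 0}, {"claw": 5, "tx": 0, "ty": 3, "tz": 0, "wx": 0, "wy": 0, "wz": 0}, {"claw": 5, "tx": 0, "ty": 2, "tz": 0, "wx": 0, "wy": 0, "wz": 0}, {"claw": 5, "tx": 0, "ty": 1, "tz": 0, "wx": 0, "wy": 0, "wz": 0}, {"claw": 5, "tx": 0, "ty": 0, "tz": 0, "wx": 0, "wy": 0, "wz": 0}])

```text
clock: 16.5
tool_pos: [0.4442, -0.3474, 0.0538]
tool_rot: [[-0.987, 0.159, 0.003], [0.159, 0.987, -0.002], [-0.003, -0.002, -1.0]]
ft_force: [-0.7, -1.7, -0.4]
grip_width: 0.157
```

```bash
cat >> h.py <<'E'
A=np.radians(80.8); RY=np.array([np.cos(A),np.sin(A),0]); RX=np.array([RY[1],-RY[0],0])
S0=np.array([0.4408,-0.3684,0.0538])
def slide():
    o=bot.get_obs(); d=np.array(o['tool_pos'])-S0; F=np.array(o['ft_force']); R=np.array(o['tool_rot']).reshape(3,3)
    print(o['clock'],'s %.2f x %.2f z %.2f mm'%(d@RY*1e3,d@RX*1e3,d[2]*1e3),'F y %.1f x %.1f z %.1f'%(F@RY,F@RX,F[2]),'yaw %.2f'%np.degrees(np.arctan2(R[1,1],R[0,1])),'tilt',np.round(R[:2,2],4),'grip',round(o['grip_width'],3))
E
python3 -c "
from h import *
slide()"
```

```text
16.5 s 21.28 x 0.02 z 0.02 mm F y -1.7 x -0.4 z -0.4 yaw 80.88 tilt [ 0.0027 -0.0023] grip 0.157
```

jog_arm(commands=[{"claw": 5, "tx": 0, "ty": 1, "tz": 0, "wx": 0, "wy": 0, "wz": 0}, {"claw": 5, "tx": 0, "ty": 2, "tz": 0, "wx": 0, "wy": 0, "wz": 0}, {"claw": 5, "tx": 0, "ty": 3, "tz": 0, "wx": 0, "wy": 0, "wz": 0}, {"claw": 5, "tx": 0, "ty": 4, "tz": 0, "wx": 0, "wy": 0, "wz": 0}, {"claw": 5, "tx": 0, "ty": 4, "tz": 0, "wx": 0, "wy": 0, "wz": 0}, {"claw": 5, "tx": 0, "ty": 4, "tz": 0, "wx": 0, "wy": 0, "wz": 0}, {"claw": 5, "tx": 0, "ty": 3, "tz": 0, "wx": 0, "wy": 0, "wz": 0}, {"claw": 5, "tx": 0, "ty": 2, "tz": 0, "wx": 0, "wy": 0, "wz": 0}, {"claw": 5, "tx": 0, "ty": 1, "tz": 0, "wx": 0, "wy": 0, "wz": 0}, {"claw": 5, "tx": 0, "ty": 0, "tz": 0, "wx": 0, "wy": 0, "wz": 0}])

```text
clock: 17.5
tool_pos: [0.4484, -0.3215, 0.0538]
tool_rot: [[-0.987, 0.158, 0.003], [0.158, 0.987, -0.002], [-0.003, -0.002, -1.0]]
ft_force: [0.8, -0.1, -0.3]
grip_width: 0.16
```

```bash
python3 - <<'E'
from h import *
slide(); snap('wrist','w15'); snap('side','side15');crop('side15',230,150,400,340,4,'c_side15'); snap('top','top15'); crop('top15',290,120,380,220,6,'c_top15')
E
```

```text
17.5 s 47.54 x 0.01 z 0.02 mm F y 0.0 x 0.8 z -0.3 yaw 80.88 tilt [ 0.0028 -0.0023] grip 0.16
```

View pics/c_top15.png

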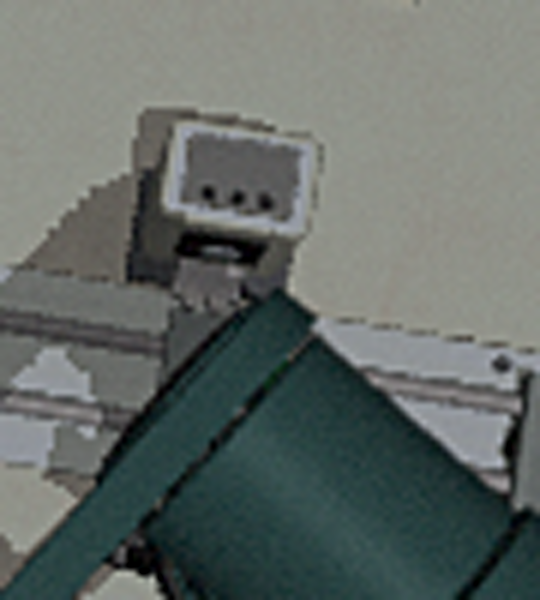

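View pics/c_side15.png

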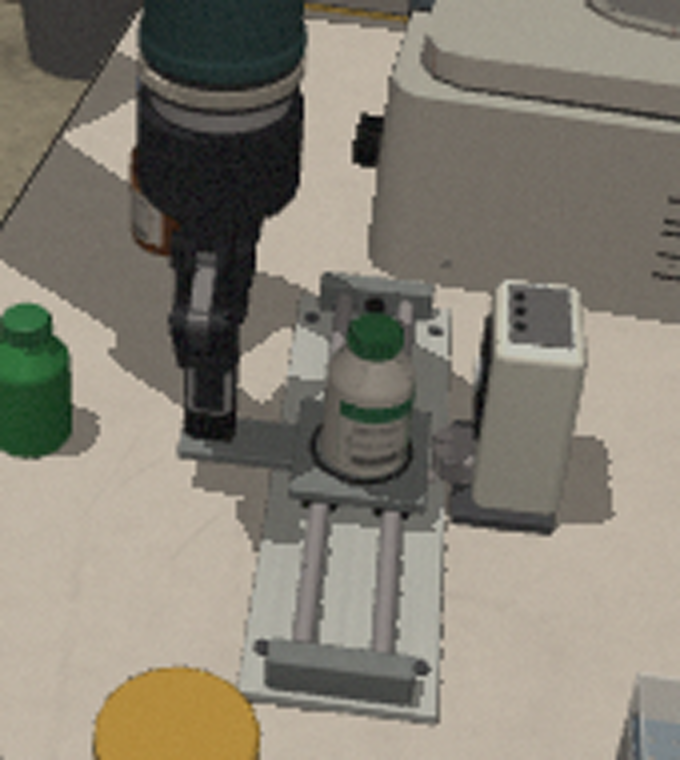

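jog_arm(commands=[{"claw": 5, "tx": 0, "ty": 1, "tz": 0, "wx": 0, "wy": 0, "wz": 0}, {"claw": 5, "tx": 0, "ty": 2, "tz": 0, "wx": 0, "wy": 0, "wz": 0}, {"claw": 5, "tx": 0, "ty": 2, "tz": 0, "wx": 0, "wy": 0, "wz": 0}, {"claw": 5, "tx": 0, "ty": 1, "tz": 0, "wx": 0, "wy": 0, "wz": 0}, {"claw": 5, "tx": 0, "ty": 1, "tz": 0, "wx": 0, "wy": 0, "wz": 0}])

```text
clock: 18.15
tool_pos: [0.4495, -0.3148, 0.0538]
tool_rot: [[-0.987, 0.159, 0.003], [0.159, 0.987, -0.003], [-0.003, -0.002, -1.0]]
ft_force: [-1.1, -1.1, 0.1]
grip_width: 0.156
```

```bash
python3 -c "
from h import *
slide()"
```

```text
18.15 s 54.26 x 0.00 z 0.04 mm F y -1.3 x -0.9 z 0.1 yaw 80.84 tilt [ 0.0028 -0.0027] grip 0.156
```

jog_arm(commands=[{"claw": 5, "tx": 0, "ty": 1, "tz": 0, "wx": 0, "wy": 0, "wz": 0}, {"claw": 5, "tx": 0, "ty": 1, "tz": 0, "wx": 0, "wy": 0, "wz": 0}])

```text
clock: 18.35
tool_pos: [0.4497, -0.3134, 0.0538]
tool_rot: [[-0.987, 0.159, 0.003], [0.159, 0.987, -0.004], [-0.003, -0.004, -1.0]]
ft_force: [-0.4, -4.6, -1.7]
grip_width: 0.157
```

```bash
python3 -c "
from h import *
slide()"
```

```text
18.35 s 55.71 x 0.02 z 0.04 mm F y -4.6 x 0.3 z -1.7 yaw 80.84 tilt [ 0.0027 -0.0044] grip 0.157
```

jog_arm(commands=[{"claw": 5, "tx": 0, "ty": 1.5, "tz": 0, "wx": 0, "wy": 0, "wz": 0}, {"claw": 5, "tx": 0, "ty": 1.5, "tz": 0, "wx": 0, "wy": 0, "wz": 0}])

```text
clock: 18.55
tool_pos: [0.4498, -0.3133, 0.0539]
tool_rot: [[-0.987, 0.16, 0.002], [0.16, 0.987, -0.01], [-0.004, -0.01, -1.0]]
ft_force: [-0.2, -8.4, -2.0]
grip_width: 0.16
```

```bash
python3 -c "
from h import *
slide()"
```

```text
18.55 s 55.87 x 0.04 z 0.07 mm F y -8.4 x 1.2 z -2.0 yaw 80.79 tilt [ 0.0023 -0.01  ] grip 0.16
```

jog_arm(commands=[{"claw": 5, "tx": 0, "ty": 1.5, "tz": 0, "wx": 0, "wy": 0, "wz": 0}, {"claw": 5, "tx": 0, "ty": 1.5, "tz": 0, "wx": 0, "wy": 0, "wz": 0}])

```text
clock: 18.75
tool_pos: [0.4497, -0.3133, 0.0539]
tool_rot: [[-0.987, 0.161, 0.002], [0.161, 0.987, -0.015], [-0.005, -0.014, -1.0]]
ft_force: [0.4, -8.2, -2.7]
grip_width: 0.156
```

```bash
python3 -c "
from h import *
slide()"
```

```text
18.75 s 55.83 x 0.02 z 0.06 mm F y -8.0 x 1.7 z -2.7 yaw 80.71 tilt [ 0.0022 -0.0149] grip 0.156
```

jog_arm(commands=[{"claw": 5, "tx": 0, "ty": 3, "tz": 0, "wx": -0.015, "wy": 0, "wz": 0}, {"claw": 5, "tx": 0, "ty": 3, "tz": 0, "wx": -0.008, "wy": 0, "wz": 0}])

```text
clock: 18.95
tool_pos: [0.45, -0.312, 0.0538]
tool_rot: [[-0.987, 0.161, 0.005], [0.161, 0.987, -0.001], [-0.005, -0.0, -1.0]]
ft_force: [-0.3, -9.2, -3.5]
grip_width: 0.156
```

```bash
python3 -c "
from h import *
slide()"
```

```text
18.95 s 57.15 x 0.04 z 0.02 mm F y -9.2 x 1.2 z -3.5 yaw 80.71 tilt [ 0.0051 -0.0012] grip 0.156
```

jog_arm(commands=[{"claw": 5, "tx": 0, "ty": 3, "tz": 0, "wx": -0.006, "wy": 0, "wz": 0}])

```text
clock: 19.05
tool_pos: [0.45, -0.3119, 0.0538]
tool_rot: [[-0.987, 0.162, 0.005], [0.162, 0.987, -0.001], [-0.006, -0.0, -1.0]]
ft_force: [0.1, -9.1, -3.7]
grip_width: 0.157
```

```bash
python3 -c "
from h import *
slide()"
```

```text
19.05 s 57.25 x 0.05 z 0.02 mm F y -9.0 x 1.5 z -3.7 yaw 80.70 tilt [ 0.0055 -0.0012] grip 0.157
```

jog_arm(commands=[{"claw": 5, "tx": 0, "ty": 3, "tz": 0, "wx": -0.006, "wy": 0, "wz": 0}])

```text
clock: 19.15
tool_pos: [0.45, -0.3119, 0.0538]
tool_rot: [[-0.987, 0.162, 0.006], [0.162, 0.987, -0.001], [-0.006, -0.0, -1.0]]
ft_force: [-0.7, -9.4, -3.8]
grip_width: 0.157
```

```bash
python3 -c "
from h import *
slide()"
```

```text
19.15 s 57.26 x 0.07 z 0.01 mm F y -9.4 x 0.8 z -3.8 yaw 80.70 tilt [ 0.0058 -0.0014] grip 0.157
```

jog_arm(commands=[{"claw": 5, "tx": 0, "ty": 4.5, "tz": 0, "wx": -0.008, "wy": 0, "wz": 0}])

```text
clock: 19.25
tool_pos: [0.4501, -0.3117, 0.0538]
tool_rot: [[-0.987, 0.162, 0.006], [0.162, 0.987, -0.003], [-0.006, -0.001, -1.0]]
ft_force: [-0.8, -14.6, -6.6]
grip_width: 0.157
```

```bash
python3 -c "
from h import *
slide(); snap('side','side16'); crop('side16',280,210,380,310,7,'c_side16'); snap('wrist','w16')"
```

```text
19.25 s 57.49 x 0.08 z 0.03 mm F y -14.5 x 1.6 z -6.6 yaw 80.69 tilt [ 0.0061 -0.0025] grip 0.157
```

View pics/c_side16.png

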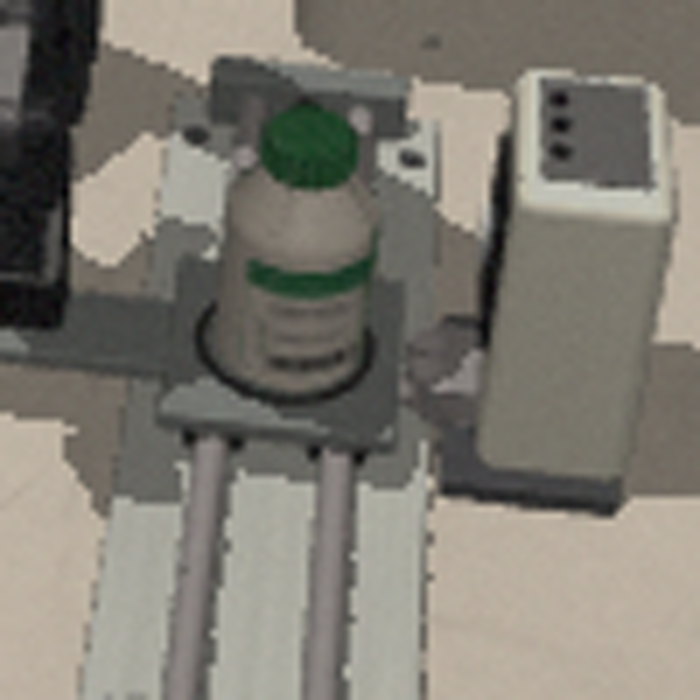

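View pics/w16.png

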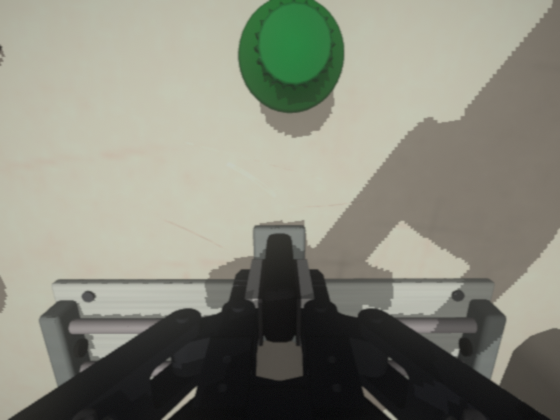

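jog_arm(commands=[{"claw": 5, "tx": 0, "ty": 5, "tz": 0, "wx": 0, "wy": 0, "wz": 0}])

```text
clock: 19.45
tool_pos: [0.4507, -0.3073, 0.0538]
tool_rot: [[-0.987, 0.162, 0.006], [0.162, 0.987, -0.003], [-0.006, -0.002, -1.0]]
ft_force: [1.3, -2.8, -1.2]
grip_width: 0.16
```

```bash
python3 -c "
from h import *
slide(); print(bot.get_obs()['moment'],bot.get_obs()['effort'],bot.get_obs()['q'])"
```

```text
19.45 s 61.87 x 0.05 z 0.01 mm F y -2.5 x 1.8 z -1.2 yaw 80.67 tilt [ 0.006  -0.0029] grip 0.16
[-0.11392461  0.09372816  0.26175749] [  1.21917821 -36.86517119 -28.04122567   0.72249463   0.35509698
   0.16084325] [-4.03004550e+01  1.00889685e+01  9.35916108e+01  9.99910762e-02
  7.59507019e+01 -1.20992068e+02]
```

jog_arm(commands=[{"claw": 5, "tx": 0, "ty": 1.5, "tz": 0, "wx": 0, "wy": 0, "wz": 0}])

```text
clock: 19.55
tool_pos: [0.4511, -0.3052, 0.0538]
tool_rot: [[-0.987, 0.162, 0.006], [0.162, 0.987, -0.001], [-0.006, -0.0, -1.0]]
ft_force: [1.4, 1.5, 0.6]
grip_width: 0.16
```

```bash
python3 -c "
from h import *
slide()"
```

```text
19.55 s 64.03 x 0.04 z -0.00 mm F y 1.7 x 1.2 z 0.6 yaw 80.69 tilt [ 0.0061 -0.0015] grip 0.16
```

jog_arm(commands=[{"claw": 5, "tx": 0, "ty": 1, "tz": 0, "wx": 0, "wy": 0, "wz": 0}])

```text
clock: 19.65
tool_pos: [0.4513, -0.3035, 0.0538]
tool_rot: [[-0.987, 0.161, 0.006], [0.161, 0.987, -0.0], [-0.006, 0.001, -1.0]]
ft_force: [0.6, 2.7, 1.3]
grip_width: 0.157
```

```bash
python3 -c "
from h import *
slide()"
```

```text
19.65 s 65.78 x 0.03 z -0.00 mm F y 2.8 x 0.2 z 1.3 yaw 80.72 tilt [ 0.006  -0.0002] grip 0.157
```

jog_arm(commands=[{"claw": 5, "tx": 0, "ty": 0, "tz": 0, "wx": 0, "wy": 0, "wz": 0}])

```text
clock: 19.75
tool_pos: [0.4515, -0.3022, 0.0538]
tool_rot: [[-0.987, 0.161, 0.006], [0.161, 0.987, 0.002], [-0.006, 0.003, -1.0]]
ft_force: [2.1, 3.8, 1.0]
grip_width: 0.157
```

```bash
python3 -c "
from h import *
slide()"
```

```text
19.75 s 67.02 x 0.01 z 0.00 mm F y 4.1 x 1.4 z 1.0 yaw 80.76 tilt [0.006  0.0018] grip 0.157
```

jog_arm(commands=[{"claw": 5, "tx": 0, "ty": 0, "tz": 0, "wx": 0, "wy": 0, "wz": 0}, {"claw": 5, "tx": 0, "ty": 0, "tz": 0, "wx": 0, "wy": 0, "wz": 0}, {"claw": 5, "tx": 0, "ty": 0, "tz": 0, "wx": 0, "wy": 0, "wz": 0}])

```text
clock: 20.05
tool_pos: [0.4516, -0.3016, 0.0538]
tool_rot: [[-0.987, 0.16, 0.006], [0.16, 0.987, 0.002], [-0.005, 0.002, -1.0]]
ft_force: [0.0, 0.7, -0.5]
grip_width: 0.155
```

```bash
python3 -c "
from h import *
slide()"
```

```text
20.05 s 67.66 x 0.02 z 0.03 mm F y 0.7 x -0.1 z -0.5 yaw 80.82 tilt [0.0056 0.0016] grip 0.155
```

jog_arm(commands=[{"claw": 5, "tx": 0, "ty": 0, "tz": 0, "wx": 0, "wy": 0, "wz": 0}, {"claw": 5, "tx": 0, "ty": 0, "tz": 0, "wx": 0, "wy": 0, "wz": 0}, {"claw": 5, "tx": 0, "ty": 0, "tz": 0, "wx": 0, "wy": 0, "wz": 0}, {"claw": 5, "tx": 0, "ty": 0, "tz": 0, "wx": 0, "wy": 0, "wz": 0}])

```text
clock: 20.45
tool_pos: [0.4517, -0.3016, 0.0538]
tool_rot: [[-0.987, 0.16, 0.006], [0.16, 0.987, 0.002], [-0.005, 0.003, -1.0]]
ft_force: [0.5, 1.2, 0.4]
grip_width: 0.158
```

```bash
python3 -c "
from h import *
slide(); slide()
snap('side','side17'); crop('side17',280,200,380,300,7,'c_side17'); snap('wrist','w17'); snap('top','top17')"
```

```text
20.45 s 67.63 x 0.04 z -0.00 mm F y 1.3 x 0.3 z 0.4 yaw 80.80 tilt [0.0057 0.0017] grip 0.158
20.45 s 67.63 x 0.04 z -0.00 mm F y 1.3 x 0.3 z 0.4 yaw 80.80 tilt [0.0057 0.0017] grip 0.158
```

View pics/c_side17.png

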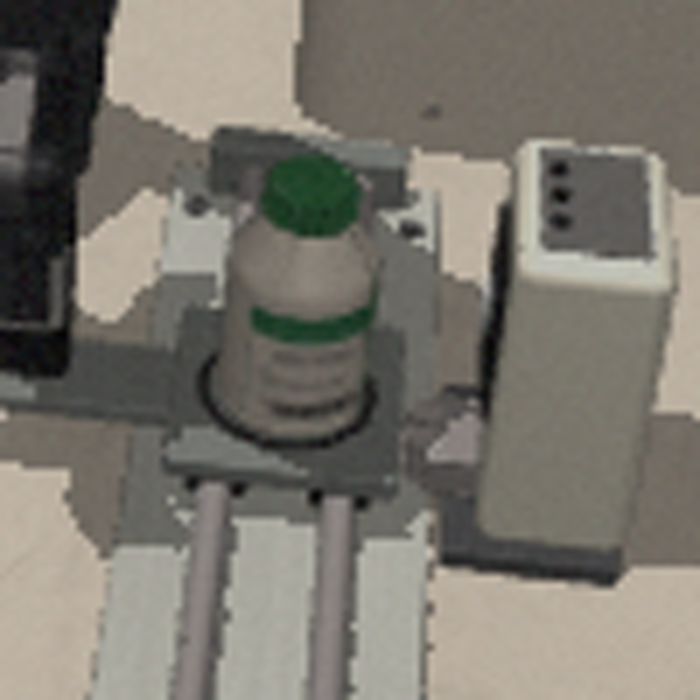

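View pics/w17.png

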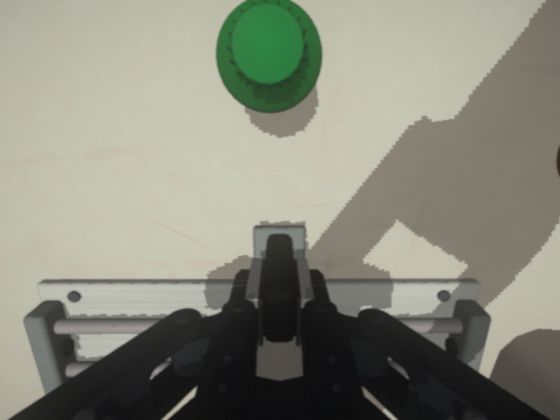

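View pics/top17.png

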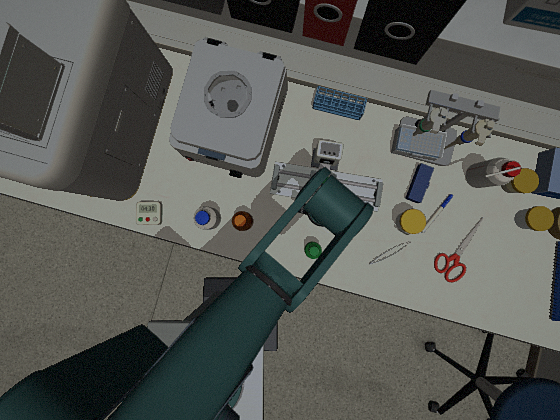

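jog_arm(commands=[{"claw": 5, "tx": 0, "ty": 0.6, "tz": 0, "wx": 0, "wy": 0, "wz": 0}, {"claw": 5, "tx": 0, "ty": 0, "tz": 0, "wx": 0, "wy": 0, "wz": 0}, {"claw": 5, "tx": 0, "ty": 0, "tz": 0, "wx": 0, "wy": 0, "wz": 0}])

```text
clock: 20.9
tool_pos: [0.4516, -0.3016, 0.0538]
tool_rot: [[-0.987, 0.16, 0.006], [0.16, 0.987, 0.001], [-0.005, 0.002, -1.0]]
ft_force: [1.0, 1.1, -0.4]
grip_width: 0.163
```

```bash
python3 -c "
from h import *
slide()"
```

```text
20.9 s 67.68 x 0.02 z 0.02 mm F y 1.3 x 0.8 z -0.4 yaw 80.79 tilt [0.0057 0.0008] grip 0.163
```

jog_arm(commands=[{"claw": 5, "tx": 0, "ty": 0.6, "tz": 0, "wx": 0, "wy": 0, "wz": 0}, {"claw": 5, "tx": 0, "ty": 0, "tz": 0, "wx": 0, "wy": 0, "wz": 0}, {"claw": 5, "tx": 0, "ty": 0, "tz": 0, "wx": 0, "wy": 0, "wz": 0}])

```text
clock: 21.2
tool_pos: [0.4517, -0.3015, 0.0538]
tool_rot: [[-0.987, 0.16, 0.006], [0.16, 0.987, -0.0], [-0.006, 0.001, -1.0]]
ft_force: [0.7, 0.1, 0.7]
grip_width: 0.156
```

```bash
python3 -c "
from h import *
slide()"
```

```text
21.2 s 67.76 x 0.06 z 0.05 mm F y 0.2 x 0.6 z 0.7 yaw 80.78 tilt [ 0.0057 -0.0002] grip 0.156
```

```bash
python3 -c "
from h import *
snap('side','side18'); crop('side18',230,150,400,340,4,'c_side18'); slide()
a=load('top0')['p'].astype(int);b=load('top17')['p'].astype(int)
d=np.abs(a-b).sum(2)
for n,(u,v) in dict(timer=(148,212),blue=(205,216),brown=(242,220),green=(313,249),cup=(412,221),forceps=(390,252)).items(): print(n,d[v-10:v+10,u-10:u+10].mean().round(1))"
```

```text
21.25 s 67.77 x 0.05 z 0.02 mm F y 0.4 x 1.6 z 0.2 yaw 80.78 tilt [ 0.0057 -0.0002] grip 0.158
timer 28.6
blue 27.6
brown 32.4
green 40.9
cup 25.8
forceps 31.3
```

View pics/c_side18.png

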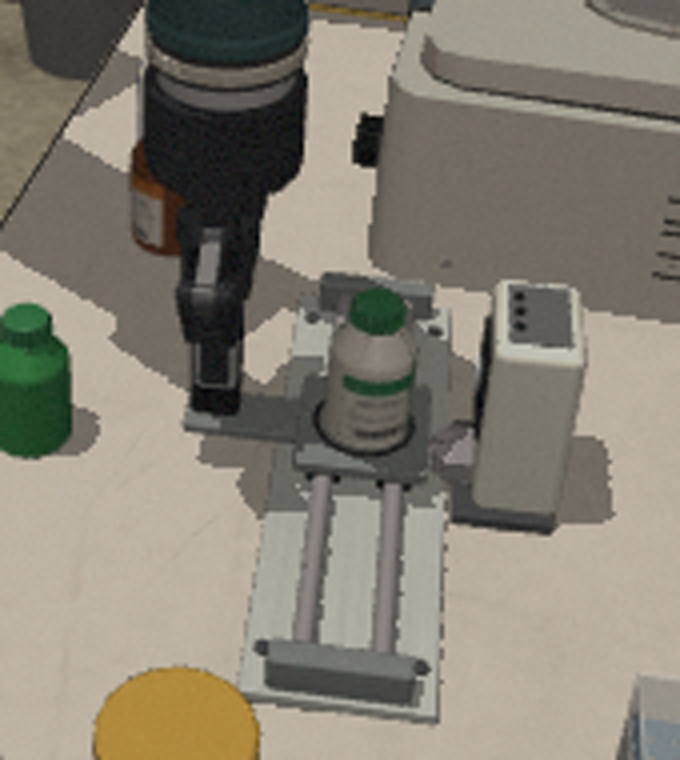

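The bottle is standing in the ring, the post is gripped, and the ball is seated. The bystander differences are all small and much alike, in line with image noise and shadow, so nothing else has moved. I'm handing it in.

```bash
python3 -c "
from h import *
print(bot.finish_job())"
```

```text
the job is handed in; nothing more can be done
None
```

I stood the smallest bottle (white body, green cap) upright in the carriage ring and let go of it. I then gripped the post and slid the carriage left until the ball seated in the notch. The job was handed in at about 21 s, still gripping the post.

**Last checks**
- **Notch:** the carriage came to rest 67.8 mm along, against about 67.3 mm expected from the camera images. The tooth resisted, then the ball pulled the carriage in. At rest only about 0.4 N was left along the rail, and 0.6 mm nudges moved it only about 0.1 mm.
- **Bottle:** it was standing inside the ring in the last side picture. I measured it about 1.5 mm off centre, towards the reader, before the slide and left it there.
- **Other things on the bench:** the top camera showed none of them moved; the all-green look-alike was left alone.

**Disagreement:** getting over the first tooth took more push than the 6 N stated. It stalled at 8–9 N, and about 14.5 N was the highest reading before it went over.

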